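# Load and set up the bench photometer

## Task

Set up the photometer: first turn the shutter collar on its light head to the shut stop (the white square). Then slide every filter cassette lying on the worktop, front first, into a channel of its own in the holder until it clicks fully home, and slide the sample jar over the base plate from the single ring into the double ring beside the head without lifting or tipping it. Last, turn the collar to the measuring stop, the double white line, and leave the petri dish and the tape roll where they are.

Things in the scene. Friction and masses are not known exactly. Their poses are not given: they have to be found in the camera images.
- photometer: fixed photometer: white base plate 120 (x) x 300 (y) x 6 mm thick, turned by up to 0.12 rad; origin at the centre of its underside. At local (0, -95) mm stands a round light head: grey foot with a flange (radius 42, top at z = 53 mm), above it the turning collar, above that the fixed black barrel end (radius 20, top at z = 92 mm). Two places for the jar are drawn on the plate as thin rings
- collar (a joint): angle of the shutter collar; grows anticlockwise seen from above. A sprung ball holds it at five stops: 0, 0.4, 0.8, 1.2, 1.6; it snaps into the nearest (about 0.1 N m from one to the next). 0 is SHUT, the clockwise end, a solid white square on the flange; 0.8, the middle stop, is the MEASURING stop, a double white line; the others have one short line. It turns from -0.03 to 1.63
- collar_centre (a point): on the collar's vertical axis at mid height, 67 mm over the table. The collar is a knurled aluminium ring of radius 28 mm, from z = 56 to 78 mm, that can be gripped across its diameter from above (the barrel end inside it is 14 mm higher); clear of the lug
- collar_lug (a point): the collar's small black pointer lug with a white line, 7 mm wide, z = 58 to 68 mm, reaching out to 38 mm from the axis; this point lies on its top, 34 mm from the axis. At collar 0.8 it points to the photometer's -x (to the robot), at 0 it is 0.8 rad clockwise of that (seen from above)
- read_mark (a point): centre of the double ring (reading place, next to the light head) on top of the base plate, at the photometer's local (0, 10, 6) mm
- park_mark (a point): centre of the single ring (parking place) on top of the base plate, at the photometer's local (0, 105, 6) mm
- jar: closed round sample jar, 56 mm across, 46 mm high with its lid, about 0.16 kg; origin at the centre of its underside; stands on the photometer's base plate near the parking ring
- holder: fixed cassette holder, turned by up to 0.15 rad: aluminium plate, floor 6 mm over the table, local x from -80 mm (open apron, robot's side) to +65, y from -131 to +131; origin on its underside. Five channels along x at local y = -100, -50, 0, 50, 100 mm, 32 mm wide between black walls 14 mm higher than the floor. A lip over the back end makes cassettes go in from the mouth
- slot0_home (a point): floor of the channel at the holder's local (28, -100, 6) mm: a cassette's origin lies here when fully home, its front on the back stop 25 mm ahead. The lip begins 17 mm ahead (local x = 45), its top 36 mm over the table. Sprung balls in both walls at local x = 2.5 stand 2.8 mm into the channel: a cassette pushes past them (4 to 8 N) and they click out behind it
- slot1_home (a point): floor of the channel at the holder's local (28, -50, 6) mm: a cassette's origin lies here when fully home, its front on the back stop 25 mm ahead. The lip begins 17 mm ahead (local x = 45), its top 36 mm over the table. Sprung balls in both walls at local x = 2.5 stand 2.8 mm into the channel: a cassette pushes past them (4 to 8 N) and they click out behind it
- slot2_home (a point): floor of the channel at the holder's local (28, 0, 6) mm: a cassette's origin lies here when fully home, its front on the back stop 25 mm ahead. The lip begins 17 mm ahead (local x = 45), its top 36 mm over the table. Sprung balls in both walls at local x = 2.5 stand 2.8 mm into the channel: a cassette pushes past them (4 to 8 N) and they click out behind it
- slot3_home (a point): floor of the channel at the holder's local (28, 50, 6) mm: a cassette's origin lies here when fully home, its front on the back stop 25 mm ahead. The lip begins 17 mm ahead (local x = 45), its top 36 mm over the table. Sprung balls in both walls at local x = 2.5 stand 2.8 mm into the channel: a cassette pushes past them (4 to 8 N) and they click out behind it
- slot4_home (a point): floor of the channel at the holder's local (28, 100, 6) mm: a cassette's origin lies here when fully home, its front on the back stop 25 mm ahead. The lip begins 17 mm ahead (local x = 45), its top 36 mm over the table. Sprung balls in both walls at local x = 2.5 stand 2.8 mm into the channel: a cassette pushes past them (4 to 8 N) and they click out behind it
- cassette0: filter cassette, about 0.07 kg: grey body 50 (x) x 30 (y) x 22 mm high with corners rounded 4 mm, and on it a black upright grip tab 26 (x) x 10 (y) mm, from 21 to 53 mm high, centred at local x = -5 mm. Origin at the centre of the underside; local +x is the front that goes in first (the tab stands off the front). Three to five are present, upright on the worktop
- cassette1: filter cassette, about 0.07 kg: grey body 50 (x) x 30 (y) x 22 mm high with corners rounded 4 mm, and on it a black upright grip tab 26 (x) x 10 (y) mm, from 21 to 53 mm high, centred at local x = -5 mm. Origin at the centre of the underside; local +x is the front that goes in first (the tab stands off the front). Three to five are present, upright on the worktop
- cassette2: filter cassette, about 0.07 kg: grey body 50 (x) x 30 (y) x 22 mm high with corners rounded 4 mm, and on it a black upright grip tab 26 (x) x 10 (y) mm, from 21 to 53 mm high, centred at local x = -5 mm. Origin at the centre of the underside; local +x is the front that goes in first (the tab stands off the front). Three to five are present, upright on the worktop
- cassette3: filter cassette, about 0.07 kg: grey body 50 (x) x 30 (y) x 22 mm high with corners rounded 4 mm, and on it a black upright grip tab 26 (x) x 10 (y) mm, from 21 to 53 mm high, centred at local x = -5 mm. Origin at the centre of the underside; local +x is the front that goes in first (the tab stands off the front). Three to five are present, upright on the worktop
- cassette4: filter cassette, about 0.07 kg: grey body 50 (x) x 30 (y) x 22 mm high with corners rounded 4 mm, and on it a black upright grip tab 26 (x) x 10 (y) mm, from 21 to 53 mm high, centred at local x = -5 mm. Origin at the centre of the underside; local +x is the front that goes in first (the tab stands off the front). Three to five are present, upright on the worktop
- holder_mouth (a point): on the floor at the holder's local (-24, 0, 6) mm, in the middle channel where its flared mouth begins; every channel's mouth is 44 mm wide at local x = -24 and narrows to 32 mm at x = -8; the flat apron in front reaches to x = -80
- petri: bystander: petri dish, 62 mm across, 15 mm high, on the worktop; origin under its centre
- tape_roll: bystander: roll of tape lying flat, 66 mm across, 19 mm high; origin under its centre

How it is judged (in metres and radians):
On the way, in this order (a step that is already met when the one before it is completed fails the run):
1. the collar is at the shut stop (value of joint collar below 0.08 rad), for 0.2 s.
2. every cassette is fully home in a channel and the jar stands in the double ring (x of cassette0 in the frame of holder between 0.025 and 0.031 m and y of cassette0 in the frame of holder between -0.11 and 0.11 m and z of cassette0 in the frame of holder between 0.003 and 0.009 m and angle between the x axis of each of cassette0, cassette1, cassette2, cassette3, cassette4 and the x axis of holder, either way round below 0.1 rad and x of holder in the frame of cassette0 below 0 m and x of cassette1 in the frame of holder between 0.025 and 0.031 m and y of cassette1 in the frame of holder between -0.11 and 0.11 m and z of cassette1 in the frame of holder between 0.003 and 0.009 m and x of holder in the frame of cassette1 below 0 m and x of cassette2 in the frame of holder between 0.025 and 0.031 m and y of cassette2 in the frame of holder between -0.11 and 0.11 m and z of cassette2 in the frame of holder between 0.003 and 0.009 m and x of holder in the frame of cassette2 below 0 m and x of cassette3 in the frame of holder between 0.025 and 0.031 m and y of cassette3 in the frame of holder between -0.11 and 0.11 m and z of cassette3 in the frame of holder between 0.003 and 0.009 m and x of holder in the frame of cassette3 below 0 m and x of cassette4 in the frame of holder between 0.025 and 0.031 m and y of cassette4 in the frame of holder between -0.11 and 0.11 m and z of cassette4 in the frame of holder between 0.003 and 0.009 m and x of holder in the frame of cassette4 below 0 m and horizontal distance between jar and read_mark below 0.007 m and angle between jar's own z axis and vertical below 0.05 rad), for 0.2 s.
3. the collar is at the measuring stop (value of joint collar between 0.72 and 0.88 rad), for 0.2 s.
At the end, for the whole second after the job is handed in: every cassette present lies flat on the floor of a channel, front first, within 3 mm of fully home; the jar stands upright within 7 mm of the centre of the double ring; the collar is within 0.08 rad of the measuring stop (0.8); all at rest and released (all of step 2 and all of step 3 and linear speed of each of cassette0, cassette1, cassette2, cassette3, cassette4, jar below 0.02 m/s and contact force between the fingers and anything else below 0.2 N); the robot touches nothing.
It fails at once if the jar is lifted off the base plate (more than 6 mm) (z of jar in the frame of photometer above 0.012 m).
It fails at once if the jar is tipped (angle between jar's own z axis and vertical above 0.25 rad).
It fails at once if the petri dish or the tape roll is moved by more than 5 cm (distance of any of petri, tape_roll from where it was at the start of the episode above 0.05 m).
Of cassette0, cassette1, cassette2, cassette3, cassette4 only 3 to 5 are there at a start; the rules pass over those that are not, and their reading is None.
At some moment in a run one of cassette0, cassette1, cassette2, cassette3, cassette4 may be knocked a few centimetres aside while the robot is not near it.
Once in a run the grip may slacken for a moment while it holds something.
It also fails if it takes over 210 s, if anything falls off the work surface, if the arm or the gripper's body presses on something with over 40 N, if the wrist force passes 120 N, or if a joint passes its speed limit or range.

## Robot

A 6-joint arm with a two-finger parallel gripper is mounted at the origin on a cart in front of the work surface, level with it; the furniture and walls round the work are solid. World frame = base frame: x ahead of the robot, y to its left, z up, the work surface at z = 0. Lengths are in m, angles in degrees, forces in N, time in s.
With the tool pointing down it reaches from about 0.325 to 0.925 m from the base axis. Payload 3.1 kg.
Tool frame: the origin (TCP) lies midway between the tips of the shut fingers; the grasp point (between the pads) lies 19 mm behind it; z points along the fingers, y is the direction in which the jaws open and shut (so a half turn about z gives the same grasp; the last joint's range is limited). The gripper opens to 85 mm and grips with 20 to 120 N. Pads are 22 mm wide; open, the fingers measure 114 mm over their backs; the gripper's body (76 mm by 85 mm) begins 54 mm behind the grasp point. The pads swing forward as they close: fully open they stand 13 mm farther back than shut.
Start: joints at [-76.96, 12.427, 92.441, -0, 75.132, -6.429], TCP at [0.208, -0.589, 0.231] pointing down, gripper open.
Joint ranges: [-157.48, 157.48], [-44.54, 120.13], [17.64, 146.25], [-64.5, 244.5], [7.68, 150.69], [-147.95, 147.95]. Speed limits (degrees/s): [159.86, 159.86, 180, 180, 180, 180].

## Interface

Orientations are given as [roll, pitch, yaw] about the fixed x, y, z axes, in that order (R = Rz(yaw) Ry(pitch) Rx(roll)).
In Python, from station import manip, eyes, job gives the robot as it stands.
- The arm moves only by the tool send_rows, never from a script. Its argument "targets" is a list of rows, each an object with "delta_pos": the shift along the world's x, y, z in mm, a list of three; "yaw": the turn about the world's z in rad; "jaw": the opening, from 0 (shut) to 1 (fully open). In form: [{"delta_pos": [dx, dy, dz], "yaw": yaw, "jaw": jaw}, ...]. A call has 1 to 12 rows; each row is the pose to reach, as a shift and turn from the pose commanded when the call began; what a row does not reach only later rows make up. A row lasts 1/10 s, in which the tool goes at most 50 mm and 8.59 degrees, less where a joint would pass 70% of its speed; a pose out of reach is approached as far as the arm can. A call with a gripper value outside its range is refused whole. The fingers move at their own pace and stop on an object; "squeeze" is the grip in N (left out, the last holds). Time passes only in rows, so rows that repeat a pose let the fingers close. It gives the time, the measured TCP pose, the force and the opening at its end, in the units of the state.
- manip.state(): the state, without advancing time (a new reading comes with each control period).
- eyes.capture(name): name is "scene" or "side" or "wrist"; returns the picture (400x640x3 uint8, red, green, blue); there is no depth.
- eyes.camera_params(name): a dict with "fx", "fy", "cx", "cy" (pixels), "R" (3x3) and "t" (3): a world point X has camera coordinates R X + t. Camera axes: x right, y down, z forward; pixel columns grow to the right and rows downward; lengths in m; the calibration is good to about 2 mm. A picture is of the moment at which its call begins: read the wrist's pose just before it. camera_params takes no time and is no camera call; for the wrist camera it gives the pose at the moment of the call.
- job.job_done(): hands the job in, once; it reports no verdict.
The state is a dict: "t": time; "joint_positions": joint angles; "qd": joint speeds; "effort": joint torques, N m; "eef_pos": TCP position; "tcp_rot": TCP orientation; "force": force on the tool from outside, world axes, zero at the start; "torque": the same for the moment, N m; "width": opening from 0.0 (shut) to 1.0 (fully open).
Only numpy, scipy, OpenCV 4.12 (cv2) and the standard library are available. Lean on these libraries where they do the work, as an engineer would, in place of code of your own. Each camera call takes 0.05 s, during which the arm holds its last target.

## Working session

There is one attempt and no reset: what is moved stays moved. The work goes in short steps, Python scripts to look and compute and a tool call to move; the robot and the scene stay as the last step left them, time stands still between calls to the robot, and variables do not carry over. Pictures are saved under pics/ and viewed, and the job is handed in when it is done.

Besides the shell and the picture viewer there is one more tool, called after "Emit:" by a JSON object that holds its "method" and its "body". send_rows: Moves the arm, as the interface text tells. Its arguments: {"type":"object","properties":{"targets":{"type":"array","items":{"type":"object","properties":{"delta_pos":{"type":"array","items":{"type":"number"}},"yaw":{"type":"number"},"jaw":{"type":"number"}}}},"squeeze":{"type":"number"}},"required":["targets"]}

```bash
ls; mkdir -p pics; python3 - <<'E'
from station import manip, eyes, job
import cv2
print(manip.state())
for n in ["scene","side","wrist"]:
    p=eyes.camera_params(n); print(n,p)
    cv2.imwrite(f"pics/{n}0.png",eyes.capture(n)[:,:,::-1])
E
```

```text
pics
{'t': 0.0, 'joint_positions': array([-7.69588031e+01,  1.24773892e+01,  9.25304759e+01,  1.35119163e-03,
        7.51310068e+01, -6.43109625e+00]), 'qd': array([ 0.02338037, -0.06018065, -0.03889285, -0.02029096,  0.00044493,
        0.06790938]), 'effort': array([-8.59858574e-04, -3.96853173e+01, -3.03852797e+01, -2.36721153e-04,
        9.63561324e-03, -2.23245145e-06]), 'eef_pos': array([ 0.20815857, -0.58844177,  0.22994322]), 'tcp_rot': array([-1.79862148e+02, -1.68516799e-02,  1.94719246e+01]), 'force': array([ 0.31624574, -0.17464089, -0.45623265]), 'torque': array([-0.03088828,  0.02387985,  0.01444084]), 'width': 1.0036007624357768}
scene {'fx': 396.84163891511054, 'fy': 396.84163891511054, 'cx': 317.5149887125879, 'cy': 201.17953281958142, 'R': array([[-0.78428135, -0.62017789,  0.01679702],
       [-0.31278349,  0.37187666, -0.87399899],
       [ 0.53578844, -0.69071494, -0.48563733]]), 't': array([0.45488359, 0.21320496, 0.9660782 ])}
side {'fx': 520.8035644693074, 'fy': 520.8035644693074, 'cx': 318.1253251419951, 'cy': 195.20202655498935, 'R': array([[ 0.99969632, -0.02352829, -0.00732673],
       [-0.01837342, -0.51352701, -0.8578767 ],
       [ 0.0164219 ,  0.8577508 , -0.51380336]]), 't': array([-0.51149468,  0.12159627,  1.83843699])}
wrist {'fx': 348.3470943752244, 'fy': 348.3470943752244, 'cx': 312.8230949609515, 'cy': 207.73815949180496, 'R': array([[ 0.33420284, -0.94249866, -0.00217894],
       [-0.90440956, -0.32134563,  0.28067833],
       [-0.26523915, -0.09183284, -0.95979942]]), 't': array([-0.62475902, -0.03741027,  0.3790319 ])}
```

View pics/scene0.png

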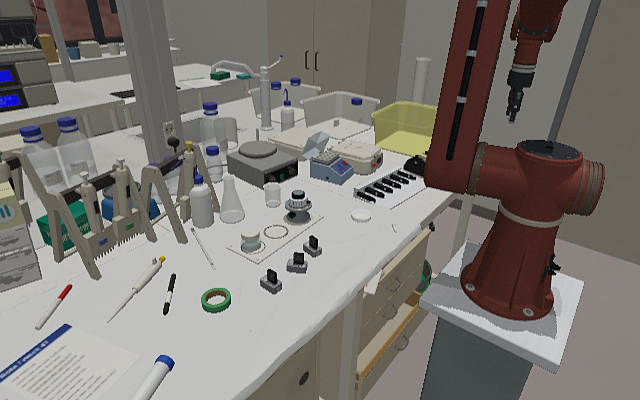

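View pics/side0.png

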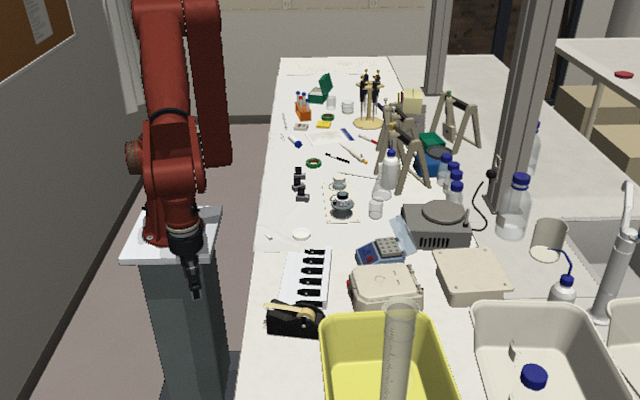

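View pics/wrist0.png

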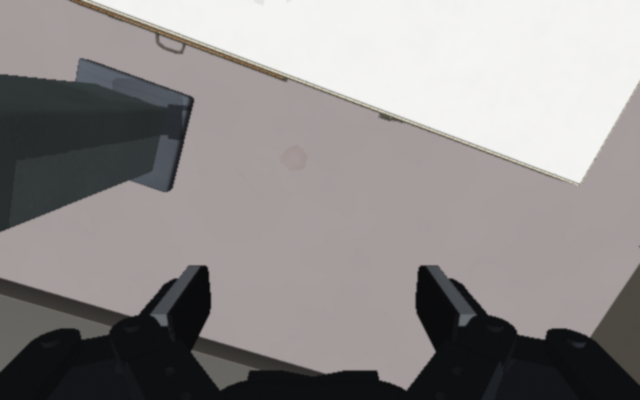

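Scene shows three cassettes at about (270,280), (297,262) and (313,245), head (297,205), jar (250,240), holder around (388,185), petri (360,215) and tape (216,300). Next: rough positions.

```bash
cat > h.py <<'E'
from station import manip, eyes, job
import numpy as np, cv2
def ray(P,u,v,z):
    R=np.array(P["R"]);t=np.array(P["t"])
    C=-R.T@t; d=R.T@np.array([(u-P["cx"])/P["fx"],(v-P["cy"])/P["fy"],1])
    return C+d*(z-C[2])/d[2]
def proj(P,X):
    c=np.array(P["R"])@np.array(X)+np.array(P["t"])
    return np.array([P["fx"]*c[0]/c[2]+P["cx"],P["fy"]*c[1]/c[2]+P["cy"]])
def st():
    s=manip.state(); print("t",round(s["t"],2),"pos",np.round(s["eef_pos"]*1000,1),"rot",np.round(s["tcp_rot"],2),"F",np.round(s["force"],1),"T",np.round(s["torque"],2),"w",round(s["width"],3)); print("j",np.round(s["joint_positions"],1)); return s
E
python3 - <<'E'
from h import *
P=eyes.camera_params("scene")
for n,u,v,z in [("c",270,272,.053),("c",298,256,.053),("c",314,239,.053),("head",297,193,.092),("jar",250,233,.05),("tape",216,295,.019),("petri",360,215,.015),("hol",388,185,.02),("hol",358,197,.006),("hol",430,160,.006)]:
    print(n,np.round(ray(P,u,v,z),3))
P=eyes.camera_params("side")
for n,u,v,z in [("c",298,169,.053),("c",298,181,.053),("c",302,194,.053),("head",342,195,.092),("jar",339,178,.05),("hol",315,275,.02)]:
    print(n,np.round(ray(P,u,v,z),3))
for n in ["scene","side"]:
    im=cv2.imread(f"pics/{n}0.png")
    c=im[150:310,190:440] if n=="scene" else im[150:310,250:380]
    f=3 if n=="scene" else 3.7
    cv2.imwrite(f"pics/{n}0c.png",cv2.resize(c,None,fx=f,fy=f,interpolation=cv2.INTER_CUBIC))
E
```

```text
c [0.436 0.362 0.053]
c [0.426 0.274 0.053]
c [0.442 0.191 0.053]
head [0.597 0.08  0.092]
jar [0.595 0.276 0.05 ]
tape [0.504 0.469 0.019]
petri [ 0.448 -0.046  0.015]
hol [ 0.481 -0.276  0.02 ]
hol [ 0.527 -0.155  0.006]
hol [ 0.475 -0.619  0.006]
c [0.438 0.339 0.053]
c [0.439 0.24  0.053]
c [0.455 0.141 0.053]
head [0.599 0.063 0.092]
jar [0.6   0.264 0.05 ]
hol [ 0.495 -0.288  0.02 ]
```

View pics/scene0c.png

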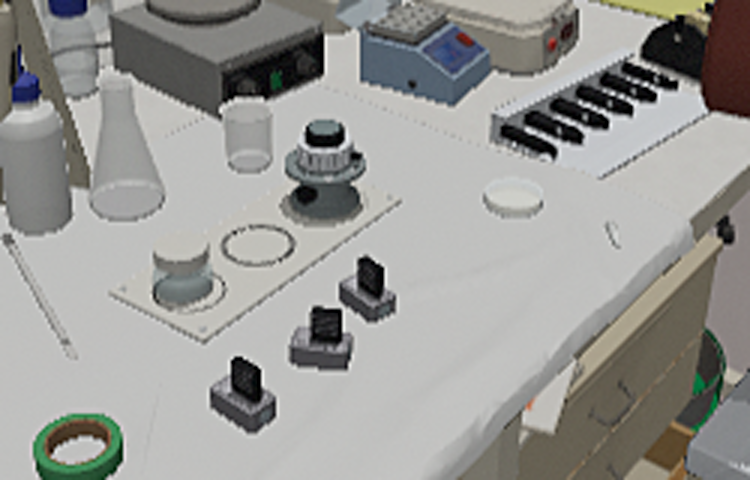

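View pics/side0c.png

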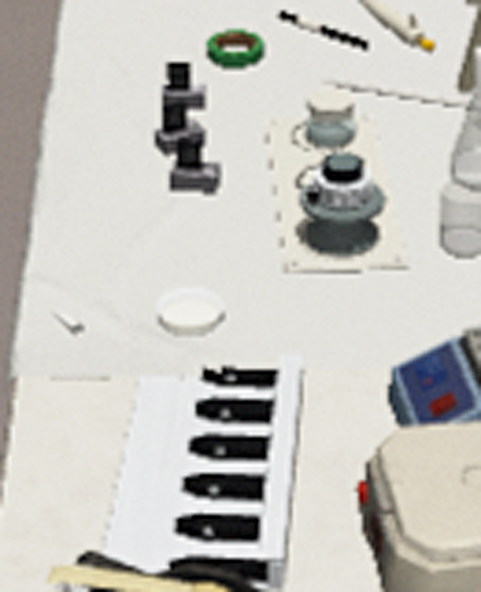

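Three cassettes are present, the third cassette farthest +y near y≈0.35. Move up over the holder for a wrist view.

Emit:
{"method": "send_rows", "body": {"targets": [{"delta_pos": [60,60,120],"yaw": -0.1,"jaw": 1},{"delta_pos": [60,60,120],"yaw": -0.2,"jaw": 1},{"delta_pos": [60,60,120],"yaw": -0.34,"jaw": 1},{"delta_pos": [212,259,120],"yaw": -0.34,"jaw": 1},{"delta_pos": [212,259,120],"yaw": -0.34,"jaw": 1},{"delta_pos": [212,259,120],"yaw": -0.34,"jaw": 1},{"delta_pos": [212,259,120],"yaw": -0.34,"jaw": 1},{"delta_pos": [212,259,120],"yaw": -0.34,"jaw": 1},{"delta_pos": [212,259,120],"yaw": -0.34,"jaw": 1},{"delta_pos": [212,259,120],"yaw": -0.34,"jaw": 1},{"delta_pos": [212,259,120],"yaw": -0.34,"jaw": 1},{"delta_pos": [212,259,120],"yaw": -0.34,"jaw": 1}]}}

```text
t: 1.35
eef_pos: [0.4195, -0.3315, 0.351]
tcp_rot: [-180.0, 0.0, -0.1]
force: [0.2, -0.1, 0.5]
width: 0.998
```

```bash
cat > snap.py <<'E'
import sys,pickle
from h import *
s=st(); P=eyes.camera_params("wrist"); im=eyes.capture("wrist")
cv2.imwrite(f"pics/{sys.argv[1]}.png",im[:,:,::-1]); pickle.dump(P,open(f"pics/{sys.argv[1]}.pkl","wb"))
E
python3 snap.py w1
```

```text
t 1.35 pos [ 419.5 -331.5  351. ] rot [-1.8e+02  4.0e-02 -1.4e-01] F [ 0.2 -0.1  0.5] T [ 0.01  0.03 -0.03] w 0.998
j [-45.8  -2.9  96.2  -0.   86.8  44.3]
```

View pics/w1.png

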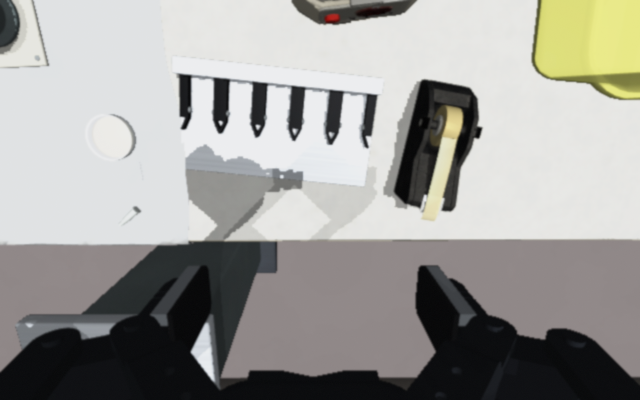

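The holder lies at (175–383, 57–187), turned a few degrees, with the petri dish at (110,137) and a tape dispenser to the right at (440,150). Zoom in for points.

```bash
python3 - <<'E'
from h import *
im=cv2.imread("pics/w1.png")[45:200,165:395]
cv2.imwrite("pics/w1c.png",cv2.resize(im,None,fx=3.45,fy=3.45,interpolation=cv2.INTER_CUBIC))
E
```

```text
(no output)
```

View pics/w1c.png

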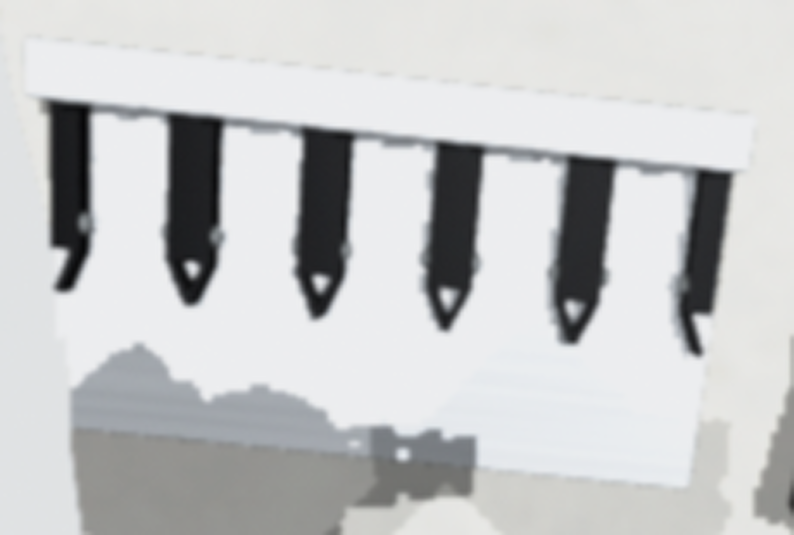

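Emit:
{"method": "send_rows", "body": {"targets": [{"delta_pos": [0,100,0],"yaw": 0,"jaw": 1},{"delta_pos": [0,500,0],"yaw": 0,"jaw": 1},{"delta_pos": [0,500,0],"yaw": 0,"jaw": 1},{"delta_pos": [0,500,0],"yaw": 0,"jaw": 1},{"delta_pos": [0,500,0],"yaw": 0,"jaw": 1},{"delta_pos": [0,500,0],"yaw": 0,"jaw": 1},{"delta_pos": [0,500,0],"yaw": 0,"jaw": 1},{"delta_pos": [0,500,0],"yaw": 0,"jaw": 1},{"delta_pos": [0,500,0],"yaw": 0,"jaw": 1},{"delta_pos": [0,500,0],"yaw": 0,"jaw": 1},{"delta_pos": [0,500,0],"yaw": 0,"jaw": 1},{"delta_pos": [0,500,0],"yaw": 0,"jaw": 1}]}}

```text
t: 2.6
eef_pos: [0.4204, 0.1698, 0.3512]
tcp_rot: [179.9, 0.0, 0.1]
force: [0.8, -0.6, -1.0]
width: 0.997
```

```bash
python3 snap.py w2
```

```text
t 2.6 pos [420.4 169.8 351.2] rot [1.7995e+02 2.0000e-02 8.0000e-02] F [ 0.8 -0.6 -1. ] T [-0.01 -0.01 -0.01] w 0.997
j [ 13.1 -13.6 105.6  -0.   88.1 103.1]
```

View pics/w2.png

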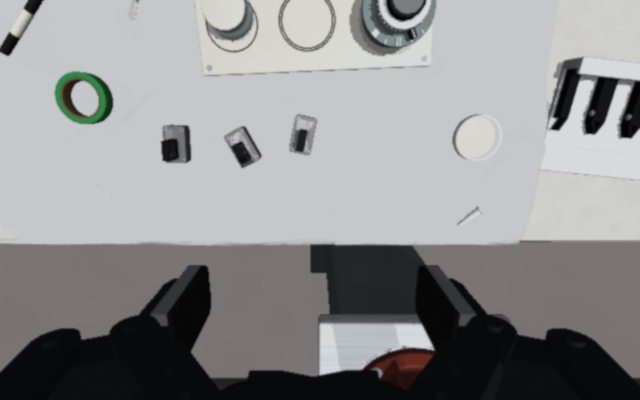

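```bash
cat > fit.py <<'E'
from h import *
import pickle
from scipy.optimize import least_squares
def fit(P,uv,loc,x0,free_z=False):
    uv=np.array(uv,float);loc=np.array(loc,float)
    def X(p):
        c,s=np.cos(p[2]),np.sin(p[2])
        return np.c_[p[0]+c*loc[:,0]-s*loc[:,1],p[1]+s*loc[:,0]+c*loc[:,1],loc[:,2]]
    f=lambda p:(np.array([proj(P,q) for q in X(p)])-uv).ravel()
    r=least_squares(f,x0); return r.x,r.fun.reshape(-1,2)
E
python3 - <<'E'
from fit import *
P=pickle.load(open("pics/w1.pkl","rb"))
c=[(192,303),(318,318),(446,328),(571,342),(688,488),(72,428),(755,112),(25,38)]
uv=[(a/3.45+165,b/3.45+45) for a,b in c]
loc=[(-.024,.075,.02),(-.024,.025,.02),(-.024,-.025,.02),(-.024,-.075,.02),(-.08,-.131,.006),(-.08,.131,.006),(.065,-.131,.036),(.065,.131,.036)]
x,r=fit(P,uv,loc,[.5,-.3,-.1]); print(x,"\n",np.round(r,1))
x,r=fit(P,uv[:4],loc[:4],[.5,-.3,-.1]); print(x,np.round(r,1).tolist())
E
```

```text
[ 0.47200363 -0.28568349 -0.09413443] 
 [[-0.7  0.8]
 [ 0.3 -0. ]
 [ 0.4  0.6]
 [ 1.2 -0. ]
 [ 1.5 -0.4]
 [-3.8  0.3]
 [ 1.5 -0.3]
 [-0.6 -0.1]]
[ 0.47238252 -0.28542148 -0.09978871] [[-1.0, 0.2], [-0.0, -0.5], [0.1, 0.4], [0.9, 0.0]]
```

Emit:
{"method": "send_rows", "body": {"targets": [{"delta_pos": [40,0,0],"yaw": 0,"jaw": 1},{"delta_pos": [80,0,0],"yaw": 0,"jaw": 1},{"delta_pos": [120,20,0],"yaw": 0,"jaw": 1},{"delta_pos": [120,20,0],"yaw": 0,"jaw": 1},{"delta_pos": [120,20,0],"yaw": 0,"jaw": 1},{"delta_pos": [120,20,0],"yaw": 0,"jaw": 1}]}}

```text
t: 3.25
eef_pos: [0.5401, 0.1879, 0.3515]
tcp_rot: [180.0, 0.0, -0.2]
force: [0.1, -0.2, 0.1]
width: 0.999
```

```bash
python3 snap.py w3; python3 -c "
import cv2
im=cv2.imread('pics/w3.png')
cv2.imwrite('pics/w3a.png',cv2.resize(im[0:200,170:460],None,fx=2.7,fy=2.7,interpolation=cv2.INTER_CUBIC))
cv2.imwrite('pics/w3b.png',cv2.resize(im[140:300,120:340],None,fx=3.6,fy=3.6,interpolation=cv2.INTER_CUBIC))
"
```

```text
t 3.25 pos [540.1 187.9 351.5] rot [ 1.7998e+02  2.0000e-02 -1.6000e-01] F [ 0.1 -0.2  0.1] T [ 0.09 -0.02 -0.05] w 0.999
j [ 12.2   1.8  91.4  -0.   86.8 102.3]
```

View pics/w3.png

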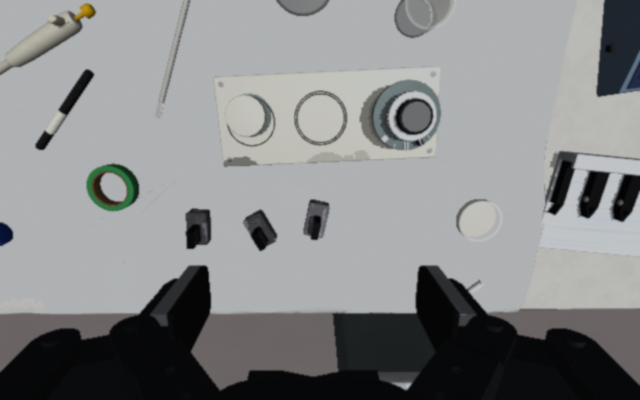

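View pics/w3a.png

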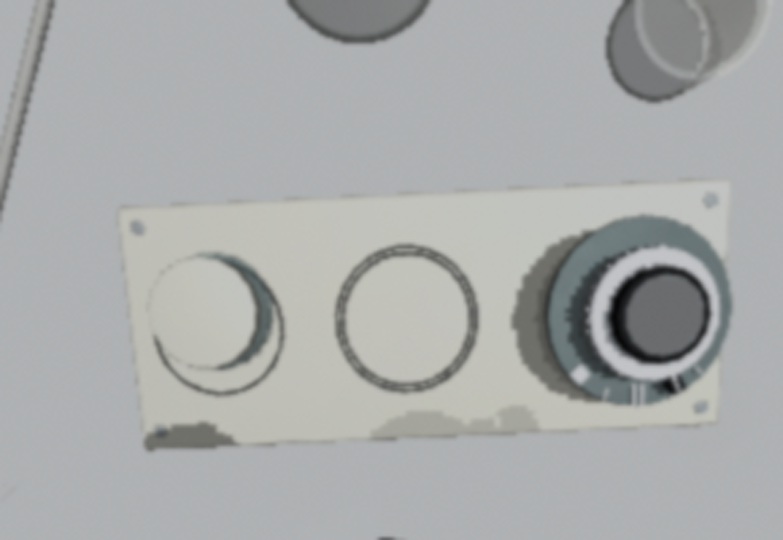

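View pics/w3b.png

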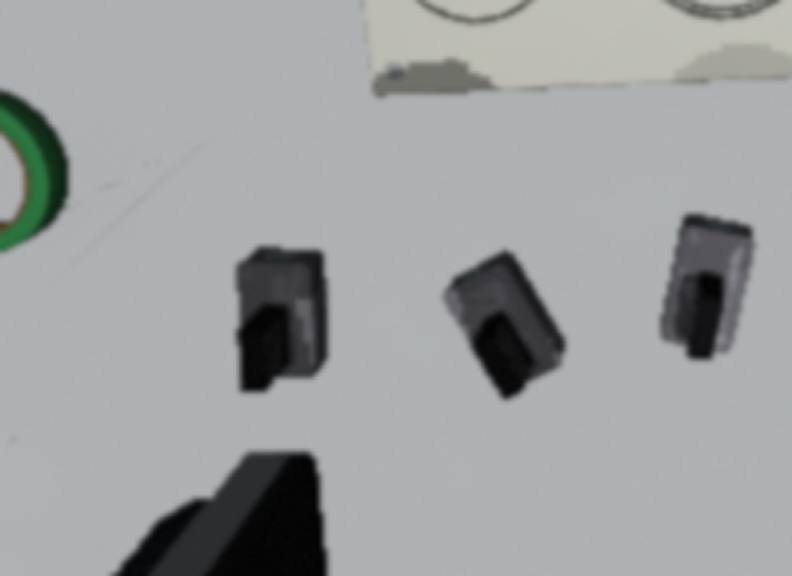

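Photometer corners in the crop are about (120,208), (729,182), (716,424) and (147,449); the lug is at the 1.2 stop, at crop (672,383). The three cassettes have their tabs at the robot side, so their fronts point away. I'll fit poses by silhouette.

```bash
cat >> fit.py <<'E'
from scipy.optimize import minimize
def sil(P,p,shape,z0=0,S=4):
    c,s=np.cos(p[2]),np.sin(p[2])
    m=np.zeros((shape[0],shape[1]),np.uint8)
    def box(x0,x1,y0,y1,za,zb,ch=0):
        pts=[]
        for x,y in [(x0+ch,y0),(x1-ch,y0),(x1,y0+ch),(x1,y1-ch),(x1-ch,y1),(x0+ch,y1),(x0,y1-ch),(x0,y0+ch)]:
            for z in (za,zb):
                pts.append(proj(P,[p[0]+c*x-s*y,p[1]+s*x+c*y,z+z0]))
        h=cv2.convexHull(np.array(pts,np.float32))
        cv2.fillConvexPoly(m,np.round(h*16).astype(np.int32),255,cv2.LINE_AA,4)
    box(-.025,.025,-.015,.015,0,.022,.0025); box(-.018,.008,-.005,.005,.021,.053)
    return m/255.
def fitcas(P,im,x0,th=18,z0=0):
    g=im.astype(float).max(2)
    u,v=proj(P,[x0[0],x0[1],.025]).astype(int); r=45
    bg=np.median(g[max(v-r,0):v+r,u-r:u+r])
    mk=(g<bg-th).astype(float)
    w=np.zeros_like(mk); w[max(v-r,0):v+r,max(u-r,0):u+r]=1
    n,lab=cv2.connectedComponents((mk*w>0).astype(np.uint8))
    best=max(range(1,n),key=lambda k:(lab==k).sum()); mk=cv2.GaussianBlur((lab==best).astype(np.float32),(3,3),.6)
    f=lambda p:((sil(P,p,mk.shape)-mk)**2).sum()
    res=None
    for da in (-.5,-.25,0,.25,.5):
        q=np.array(x0)+[0,0,da]
        r_=minimize(f,q,method="Nelder-Mead",options=dict(initial_simplex=q+np.array([[0,0,0],[.012,0,0],[0,.012,0],[0,0,.15]]),xatol=1e-5,fatol=.01))
        if res is None or r_.fun<res.fun: res=r_
    return res.x,res.fun,mk.sum()
E
python3 - <<'E'
from fit import *
P=pickle.load(open("pics/w3.pkl","rb"))
c=[(120,208),(729,182),(716,424),(147,449),(407,318),(219,329),(660,314)]
uv=[(a/2.7+170,b/2.7) for a,b in c]
loc=[(.06,.15,.006),(.06,-.15,.006),(-.06,-.15,.006),(-.06,.15,.006),(0,.01,.006),(0,.105,.006),(0,-.095,.092)]
x,r=fit(P,uv,loc,[.6,.18,0]); print("phot",x,np.round(r,1).tolist())
c,s=np.cos(x[2]),np.sin(x[2])
for n,a,b in [("head",0,-.095),("read",0,.01),("park",0,.105)]: print(n,x[0]+c*a-s*b,x[1]+s*a+c*b)
print("jar",ray(P,203/2.7+170,310/2.7,.052))
im=cv2.imread("pics/w3.png")
for g in [(282,310),(502,325),(706,290)]:
    u,v=g[0]/3.6+120,g[1]/3.6+140
    q=ray(P,u,v,.015); print(fitcas(P,im,[q[0],q[1],0]))
E
```

```text
phot [0.59495327 0.16610609 0.04133617] [[-2.0, -0.7], [1.3, -1.6], [0.9, 0.6], [-1.5, 0.6], [-0.3, 0.9], [-0.3, -0.1], [1.5, 0.9]]
head 0.5988790911976491 0.07118723779009152
read 0.5945400290730656 0.17609754490945423
park 0.5906142109603472 0.2710163942079252
jar [0.60088126 0.2695252  0.052     ]
(array([ 0.44144512,  0.35456686, -0.04883277]), np.float64(19.556668935512867), np.float32(990.0))
(array([0.437992  , 0.26424223, 0.48204618]), np.float64(11.605909502280111), np.float32(920.0))
(array([ 0.4540735 ,  0.18229207, -0.20350368]), np.float64(10.048469958345153), np.float32(866.0))
```

```bash
python3 - <<'E'
from fit import *
def sc(P,k):
    P=dict(P); P["fx"]*=k;P["fy"]*=k; return P
c=[(120,208),(729,182),(716,424),(147,449),(407,318),(219,329),(660,314)]
uv3=[(a/2.7+170,b/2.7) for a,b in c]
l3=[(.06,.15,.006),(.06,-.15,.006),(-.06,-.15,.006),(-.06,.15,.006),(0,.01,.006),(0,.105,.006),(0,-.095,.092)]
c=[(192,303),(318,318),(446,328),(571,342),(688,488),(755,112),(25,38)]
uv1=[(a/3.45+165,b/3.45+45) for a,b in c]
l1=[(-.024,.075,.02),(-.024,.025,.02),(-.024,-.025,.02),(-.024,-.075,.02),(-.08,-.131,.006),(.065,-.131,.036),(.065,.131,.036)]
P3=pickle.load(open("pics/w3.pkl","rb"));P1=pickle.load(open("pics/w1.pkl","rb"))
for k in (.98,.985,.99,1):
    a,ra=fit(sc(P3,k),uv3,l3,[.6,.18,0]);b,rb=fit(sc(P1,k),uv1,l1,[.5,-.3,-.1])
    print(k,a,b,(ra**2).sum(),(rb**2).sum())
    if k==.985:print(np.round(ra,1).tolist(),np.round(rb,1).tolist())
im=cv2.imread("pics/w3.png")
for g in [(.441,.354,-.05),(.438,.264,.48),(.454,.182,-.2)]:
    print(fitcas(sc(P3,.985),im,g))
E
```

```text
0.98 [0.59748629 0.16564796 0.04099827] [ 0.47440368 -0.28443414 -0.09793163] 4.915041367819029 5.172299868903223
0.985 [0.59684415 0.1657641  0.04108198] [ 0.47381025 -0.28459065 -0.09787108] 3.3319213116238444 2.3800150939378613
[[-0.4, -0.2], [-0.2, -1.0], [-0.6, 0.1], [0.0, -0.2], [-0.1, 0.8], [0.8, -0.2], [0.4, 0.6]] [[-0.3, 0.3], [0.2, -0.4], [-0.2, 0.3], [0.1, -0.2], [-0.3, -1.0], [-0.3, 0.5], [0.7, 0.1]]
0.99 [0.59620799 0.16587915 0.04116621] [ 0.47322242 -0.2847457  -0.0978117 ] 4.7352192018209145 1.5393767029281897
1 [0.59495327 0.16610609 0.04133617] [ 0.47206322 -0.28505146 -0.09769643] 16.501142751895966 5.713718104813008
(array([ 0.44094405,  0.35710843, -0.04048294]), np.float64(11.53862046492162), np.float32(990.0))
(array([0.43740071, 0.26540193, 0.47894462]), np.float64(5.504236370951191), np.float32(920.0))
(array([ 0.45379487,  0.18215587, -0.20546048]), np.float64(4.381859054361397), np.float32(866.0))
```

Emit:
{"method": "send_rows", "body": {"targets": [{"delta_pos": [20,-40,-60],"yaw": 0.14,"jaw": 1},{"delta_pos": [40,-80,-120],"yaw": 0.28,"jaw": 1},{"delta_pos": [60,-117,-180],"yaw": 0.42,"jaw": 1},{"delta_pos": [60,-117,-200],"yaw": 0.56,"jaw": 1},{"delta_pos": [60,-117,-200],"yaw": 0.7,"jaw": 1},{"delta_pos": [60,-117,-200],"yaw": 0.79,"jaw": 1},{"delta_pos": [60,-117,-200],"yaw": 0.79,"jaw": 1},{"delta_pos": [60,-117,-200],"yaw": 0.79,"jaw": 1},{"delta_pos": [60,-117,-200],"yaw": 0.79,"jaw": 1}]}}

```text
t: 4.2
eef_pos: [0.6013, 0.073, 0.1537]
tcp_rot: [179.8, -0.2, 45.2]
force: [0.5, -0.7, 0.0]
width: 0.999
```

```bash
python3 snap.py w4
```

```text
t 4.2 pos [601.3  73.  153.7] rot [ 1.7984e+02 -1.7000e-01  4.5200e+01] F [ 0.5 -0.7  0. ] T [ 0.02 -0.    0.04] w 0.999
j [ 0.3 14.3 99.   0.  66.5 45.1]
```

View pics/w4.png

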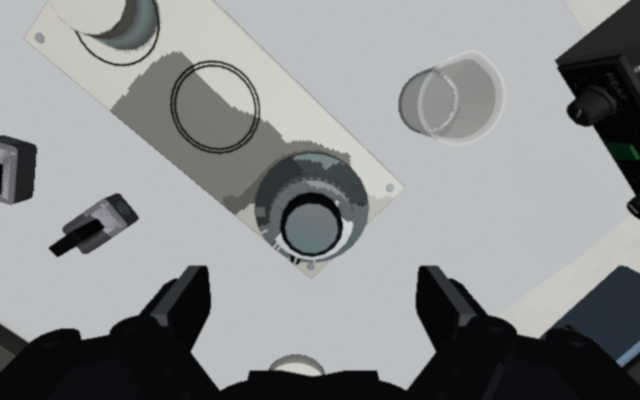

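```bash
cat >> fit.py <<'E'
def ld(n):
    P=pickle.load(open(f"pics/{n}.pkl","rb")); P["fx"]*=.987;P["fy"]*=.987; return P
E
python3 - <<'E'
from fit import *
P=ld("w4"); print(ray(P,311,223,.092),ray(P,215,107,.006),proj(P,[.6005,.0709,.092]),proj(P,[.5962,.1758,.006]))
E
```

```text
[0.60180381 0.07384322 0.092     ] [0.59583241 0.17855995 0.006     ] [312.82443819 227.52335404] [217.88091173 109.182988  ]
```

Emit:
{"method": "send_rows", "body": {"targets": [{"delta_pos": [0,0,-40],"yaw": 0,"jaw": 1},{"delta_pos": [0,0,-80],"yaw": 0,"jaw": 1},{"delta_pos": [0,0,-97],"yaw": 0,"jaw": 1},{"delta_pos": [0,0,-97],"yaw": 0,"jaw": 1},{"delta_pos": [0,0,-97],"yaw": 0,"jaw": 0.8},{"delta_pos": [0,0,-97],"yaw": 0,"jaw": 0.7},{"delta_pos": [0,0,-97],"yaw": 0,"jaw": 0.6},{"delta_pos": [0,0,-97],"yaw": 0,"jaw": 0.5},{"delta_pos": [0,0,-97],"yaw": 0,"jaw": 0.5},{"delta_pos": [0,0,-97],"yaw": 0,"jaw": 0.5},{"delta_pos": [0,0,-97],"yaw": 0,"jaw": 0.5}], "squeeze": 40}}

```text
t: 5.35
eef_pos: [0.6012, 0.0742, 0.0575]
tcp_rot: [-180.0, -0.2, 45.2]
force: [-3.8, 3.0, 5.6]
width: 0.638
```

```bash
python3 -c "
from h import *
st()"; python3 snap.py w5
```

```text
t 5.35 pos [601.2  74.2  57.5] rot [-1.7997e+02 -1.7000e-01  4.5210e+01] F [-3.8  3.   5.6] T [ 0.59  0.67 -0.01] w 0.638
j [  0.3  21.5 101.5   0.2  56.9  45. ]
t 5.35 pos [601.2  74.2  57.5] rot [-1.7997e+02 -1.7000e-01  4.5210e+01] F [-3.8  3.   5.6] T [ 0.59  0.67 -0.01] w 0.638
j [  0.3  21.5 101.5   0.2  56.9  45. ]
```

View pics/w5.png

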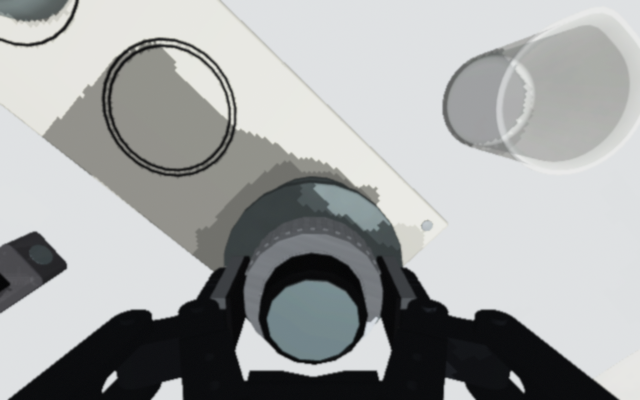

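The pads hold the collar, width 0.638 (≈54 mm). Turn it clockwise.

Emit:
{"method": "send_rows", "body": {"targets": [{"delta_pos": [0,0,0],"yaw": -0.12,"jaw": 0.5},{"delta_pos": [0,0,0],"yaw": -0.24,"jaw": 0.5},{"delta_pos": [0,0,0],"yaw": -0.36,"jaw": 0.5},{"delta_pos": [0,0,0],"yaw": -0.48,"jaw": 0.5},{"delta_pos": [0,0,0],"yaw": -0.6,"jaw": 0.5},{"delta_pos": [0,0,0],"yaw": -0.72,"jaw": 0.5},{"delta_pos": [0,0,0],"yaw": -0.84,"jaw": 0.5},{"delta_pos": [0,0,0],"yaw": -0.96,"jaw": 0.5},{"delta_pos": [0,0,0],"yaw": -1.08,"jaw": 0.5},{"delta_pos": [0,0,0],"yaw": -1.2,"jaw": 0.5},{"delta_pos": [0,0,0],"yaw": -1.22,"jaw": 0.5},{"delta_pos": [0,0,0],"yaw": -1.22,"jaw": 0.5}]}}

```text
t: 6.6
eef_pos: [0.6017, 0.0718, 0.0575]
tcp_rot: [180.0, -0.2, -24.6]
force: [-2.6, -3.3, 5.1]
width: 0.641
```

```bash
python3 snap.py w6; python3 - <<'E'
from h import *
im=eyes.capture("scene")[160:260,240:360]
cv2.imwrite("pics/s6.png",cv2.resize(im[:,:,::-1],None,fx=5,fy=5,interpolation=cv2.INTER_CUBIC))
E
```

```text
t 6.6 pos [601.7  71.8  57.5] rot [ 1.7998e+02 -1.7000e-01 -2.4650e+01] F [-2.6 -3.3  5.1] T [-0.36  0.43 -0.  ] w 0.641
j [ 2.000e-01  2.150e+01  1.015e+02 -1.000e-01  5.690e+01  1.149e+02]
```

View pics/w6.png

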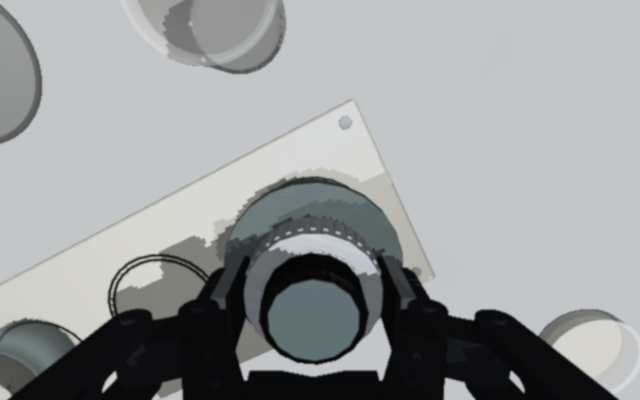

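View pics/s6.png

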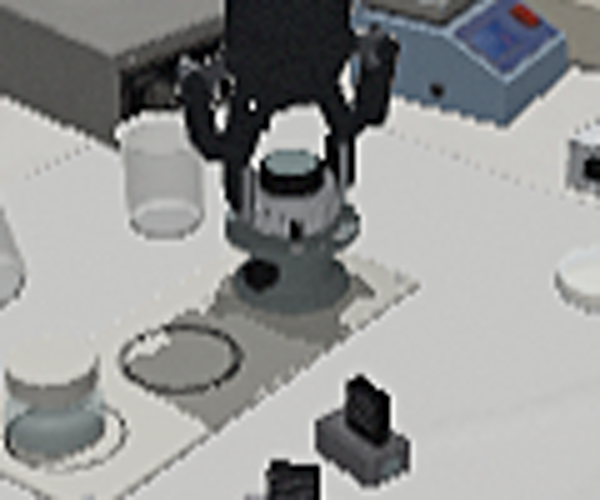

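Collar turned; the lug in the scene crop is at (296,228), toward the shut side. Release, lift and go over the jar.

Emit:
{"method": "send_rows", "body": {"targets": [{"delta_pos": [0,0,0],"yaw": 0,"jaw": 1},{"delta_pos": [0,0,0],"yaw": 0,"jaw": 1},{"delta_pos": [0,0,0],"yaw": 0,"jaw": 1},{"delta_pos": [0,0,40],"yaw": 0,"jaw": 1},{"delta_pos": [0,0,80],"yaw": 0.1,"jaw": 1},{"delta_pos": [-10,0,120],"yaw": 0.25,"jaw": 1},{"delta_pos": [-10,50,120],"yaw": 0.4,"jaw": 1},{"delta_pos": [-10,100,120],"yaw": 0.55,"jaw": 1},{"delta_pos": [-10,150,120],"yaw": 0.7,"jaw": 1},{"delta_pos": [-10,197,120],"yaw": 0.85,"jaw": 1},{"delta_pos": [-10,197,120],"yaw": 1.0,"jaw": 1},{"delta_pos": [-10,197,120],"yaw": 1.15,"jaw": 1}], "squeeze": 25}}

```text
t: 7.9
eef_pos: [0.5899, 0.2721, 0.1742]
tcp_rot: [180.0, -0.0, 41.8]
force: [0.7, -0.6, 0.6]
width: 1.003
```

```bash
python3 snap.py w7
```

```text
t 7.9 pos [589.9 272.1 174.2] rot [ 1.80e+02 -2.00e-02  4.18e+01] F [ 0.7 -0.6  0.6] T [0.01 0.03 0.03] w 1.003
j [18.6 18.2 91.6  0.  70.1 66.8]
```

View pics/w7.png

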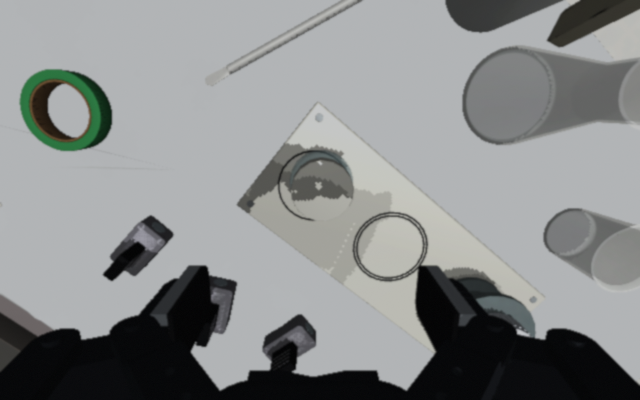

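```bash
python3 - <<'E'
from fit import *
P=ld("w7"); print(ray(P,323,190,.052),ray(P,390,246,.006),ray(P,312,185,.006))
P=ld("w3"); print(ray(P,203/2.7+170,310/2.7,.052))
im=cv2.imread("pics/w7.png")[90:300,220:560]
im=np.clip(im.astype(float)*1.3,0,255).astype(np.uint8)
cv2.imwrite("pics/w7c.png",cv2.resize(im,None,fx=2.35,fy=2.35,interpolation=cv2.INTER_CUBIC))
E
```

```text
[0.60163299 0.27064976 0.052     ] [0.59659108 0.17598461 0.006     ] [0.59115985 0.27311165 0.006     ]
[0.60233335 0.27053543 0.052     ]
```

View pics/w7c.png

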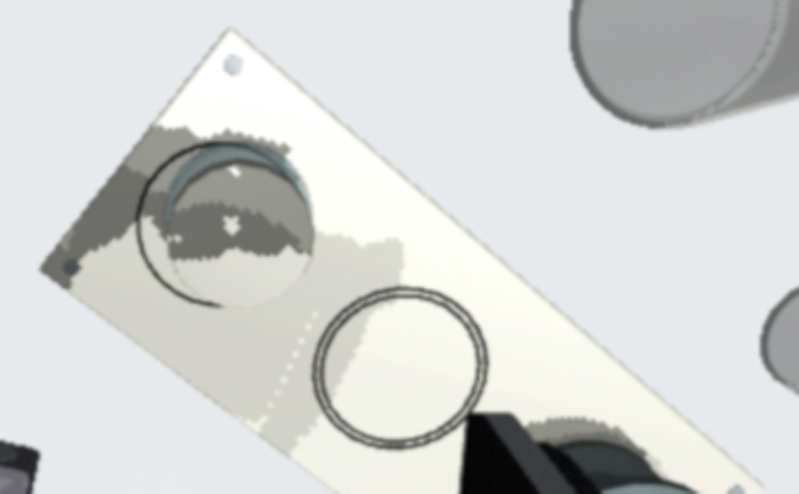

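Emit:
{"method": "send_rows", "body": {"targets": [{"delta_pos": [12,-1.5,-20],"yaw": 0.14,"jaw": 1},{"delta_pos": [12,-1.5,-40],"yaw": 0.28,"jaw": 1},{"delta_pos": [12,-1.5,-60],"yaw": 0.42,"jaw": 1},{"delta_pos": [12,-1.5,-70],"yaw": 0.56,"jaw": 1},{"delta_pos": [12,-1.5,-75],"yaw": 0.7,"jaw": 1},{"delta_pos": [12,-1.5,-75],"yaw": 0.84,"jaw": 1},{"delta_pos": [12,-1.5,-75],"yaw": 0.84,"jaw": 1},{"delta_pos": [12,-1.5,-75],"yaw": 0.84,"jaw": 1},{"delta_pos": [12,-1.5,-100],"yaw": 0.84,"jaw": 1},{"delta_pos": [12,-1.5,-130],"yaw": 0.84,"jaw": 1},{"delta_pos": [12,-1.5,-157],"yaw": 0.84,"jaw": 1},{"delta_pos": [12,-1.5,-157],"yaw": 0.84,"jaw": 1}]}}

```text
t: 9.15
eef_pos: [0.5984, 0.2668, 0.0127]
tcp_rot: [-179.5, 0.2, 89.2]
force: [-0.2, -0.0, -0.2]
width: 1.0
```

```bash
python3 snap.py w8
```

```text
t 9.15 pos [598.4 266.8  12.7] rot [-1.795e+02  1.700e-01  8.920e+01] F [-0.2 -0.  -0.2] T [0.01 0.01 0.05] w 1.0
j [17.9 30.6 94.2  0.  55.7 18.7]
```

View pics/w8.png

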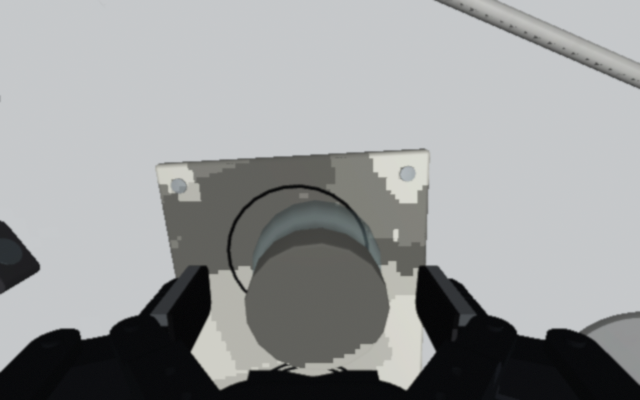

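The jar sits between the open pads (lid centre ~(316,300)). Settle, then close.

Emit:
{"method": "send_rows", "body": {"targets": [{"delta_pos": [0,0,0],"yaw": 0,"jaw": 1},{"delta_pos": [0,0,0],"yaw": 0,"jaw": 1},{"delta_pos": [0,0,0],"yaw": 0,"jaw": 0.85},{"delta_pos": [0,0,0],"yaw": 0,"jaw": 0.75},{"delta_pos": [0,0,0],"yaw": 0,"jaw": 0.68},{"delta_pos": [0,0,0],"yaw": 0,"jaw": 0.6},{"delta_pos": [0,0,0],"yaw": 0,"jaw": 0.55},{"delta_pos": [0,0,0],"yaw": 0,"jaw": 0.5},{"delta_pos": [0,0,0],"yaw": 0,"jaw": 0.5}], "squeeze": 25}}

```text
t: 10.1
eef_pos: [0.6018, 0.2685, 0.0186]
tcp_rot: [-179.9, 0.0, 89.4]
force: [-3.3, -0.7, 6.4]
width: 0.607
```

```bash
python3 snap.py w9
```

```text
t 10.1 pos [601.8 268.5  18.6] rot [-179.9     0.     89.36] F [-3.3 -0.7  6.4] T [-0.12  0.76 -0.02] w 0.607
j [17.9 30.2 93.9  0.  55.9 18.5]
```

View pics/w9.png

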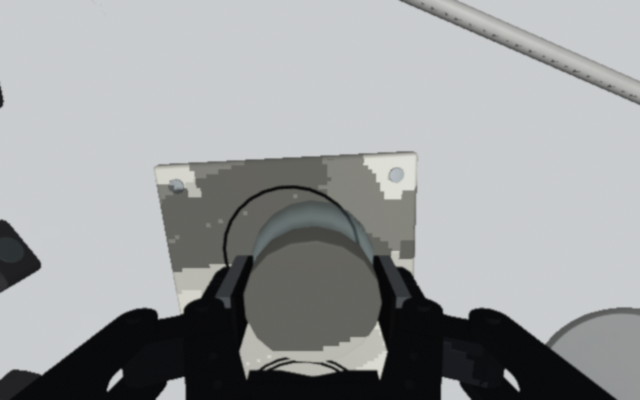

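```bash
python3 - <<'E'
from fit import *
P=ld("w9"); print(ray(P,313,290,.052)); print(proj(P,[.602,.2706,.052]))
E
```

```text
[0.60207561 0.27621207 0.052     ]
[312.94537762 303.8749875 ]
```

Emit:
{"method": "send_rows", "body": {"targets": [{"delta_pos": [-0.6,-8,0],"yaw": 0,"jaw": 0.5},{"delta_pos": [-1.2,-18,0],"yaw": 0,"jaw": 0.5},{"delta_pos": [-1.8,-28,0],"yaw": 0,"jaw": 0.5},{"delta_pos": [-2.4,-38,0],"yaw": 0,"jaw": 0.5},{"delta_pos": [-3,-48,0],"yaw": 0,"jaw": 0.5},{"delta_pos": [-3.6,-58,0],"yaw": 0,"jaw": 0.5},{"delta_pos": [-4.2,-68,0],"yaw": 0,"jaw": 0.5},{"delta_pos": [-4.8,-78,0],"yaw": 0,"jaw": 0.5},{"delta_pos": [-5.4,-88,0],"yaw": 0,"jaw": 0.5},{"delta_pos": [-5.6,-94.6,0],"yaw": 0,"jaw": 0.5},{"delta_pos": [-5.6,-94.6,0],"yaw": 0,"jaw": 0.5},{"delta_pos": [-5.6,-94.6,0],"yaw": 0,"jaw": 0.5}]}}

```text
t: 11.35
eef_pos: [0.5981, 0.1723, 0.0186]
tcp_rot: [179.9, 0.0, 89.3]
force: [0.3, 0.8, 7.0]
width: 0.605
```

```bash
python3 snap.py w10;  python3 - <<'E'
from h import *
im=eyes.capture("scene")[160:260,240:360]
cv2.imwrite("pics/s10.png",cv2.resize(im[:,:,::-1],None,fx=5,fy=5,interpolation=cv2.INTER_CUBIC))
E
```

```text
t 11.35 pos [598.1 172.3  18.6] rot [1.7985e+02 3.0000e-02 8.9320e+01] F [0.3 0.8 7. ] T [ 0.03  0.05 -0.03] w 0.605
j [ 9.6 26.5 99.5 -0.1 53.8 10.4]
```

View pics/w10.png

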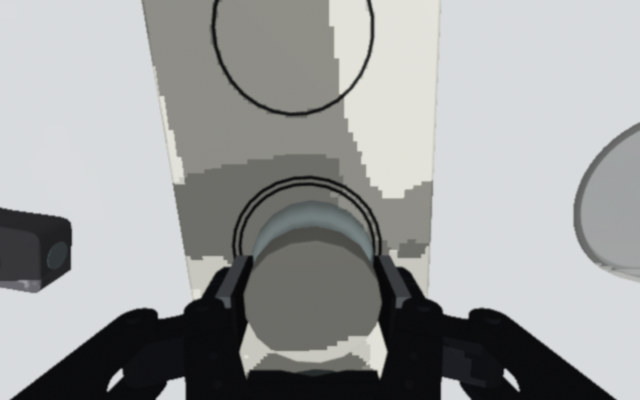

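View pics/s10.png

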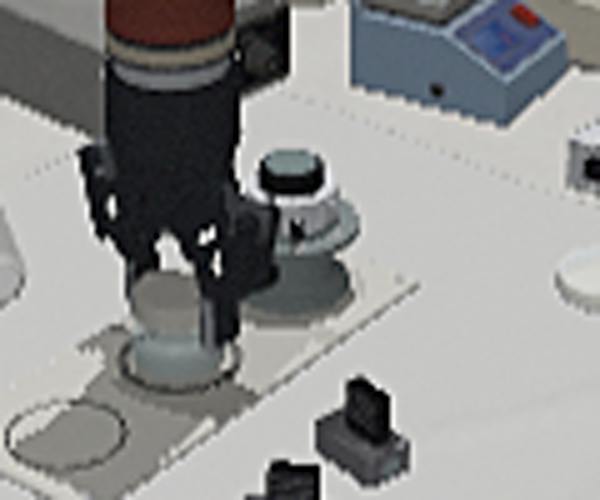

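```bash
python3 - <<'E'
from fit import *
P=ld("w10")
for u,v in [(306,176),(306,183),(315,201),(233,245),(381,245),(240,245),(373,245),(252,250),(374,250),(294,115)]: print(u,v,np.round(ray(P,u,v,.006)*1000,1))
im=cv2.imread("pics/w10.png")[150:300,200:420]
cv2.imwrite("pics/w10c.png",cv2.resize(im,None,fx=3.6,fy=3.6,interpolation=cv2.INTER_CUBIC))
E
```

```text
306 176 [595.6 212.3   6. ]
306 183 [595.5 209.    6. ]
315 201 [599.6 200.4   6. ]
233 245 [559.5 178.7   6. ]
381 245 [631.5 177.8   6. ]
240 245 [562.9 178.6   6. ]
373 245 [627.6 177.9   6. ]
252 250 [568.6 175.9   6. ]
374 250 [628.2 175.2   6. ]
294 115 [590.8 239.4   6. ]
```

View pics/w10c.png

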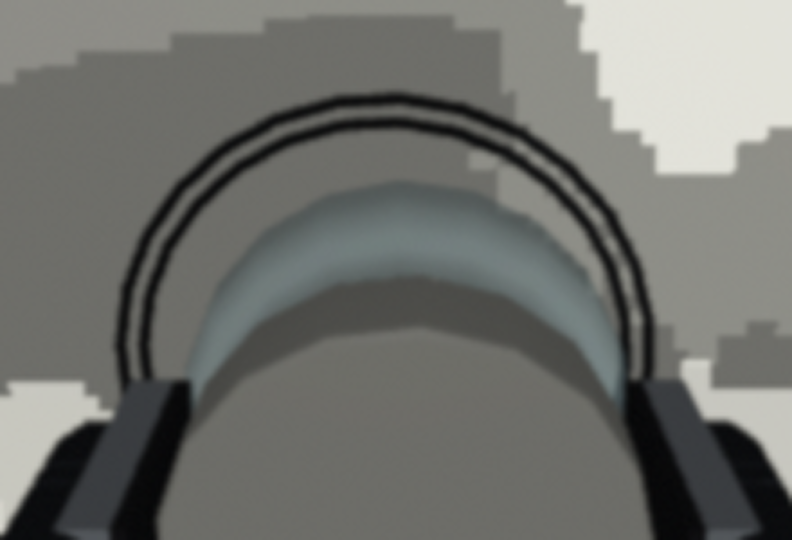

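The jar's base is ~3 mm too far right and ~3 mm too low relative to the double ring. Correct, then open and lift.

Emit:
{"method": "send_rows", "body": {"targets": [{"delta_pos": [-1.5,1.5,0],"yaw": 0,"jaw": 0.5},{"delta_pos": [-3,3,0],"yaw": 0,"jaw": 0.5},{"delta_pos": [-3,3,0],"yaw": 0,"jaw": 0.5},{"delta_pos": [-3,3,0],"yaw": 0,"jaw": 0.66},{"delta_pos": [-3,3,0],"yaw": 0,"jaw": 0.75},{"delta_pos": [-3,3,0],"yaw": 0,"jaw": 0.9},{"delta_pos": [-3,3,0],"yaw": 0,"jaw": 1},{"delta_pos": [-3,3,0],"yaw": 0,"jaw": 1},{"delta_pos": [-3,3,30],"yaw": 0,"jaw": 1},{"delta_pos": [-3,3,70],"yaw": 0,"jaw": 1},{"delta_pos": [-3,3,120],"yaw": 0,"jaw": 1},{"delta_pos": [-3,3,160],"yaw": 0,"jaw": 1}]}}

```text
t: 12.65
eef_pos: [0.594, 0.1768, 0.1797]
tcp_rot: [179.9, -0.0, 89.4]
force: [0.6, 0.5, 1.1]
width: 0.999
```

Emit:
{"method": "send_rows", "body": {"targets": [{"delta_pos": [-30,0,40],"yaw": -0.14,"jaw": 1},{"delta_pos": [-60,0,80],"yaw": -0.28,"jaw": 1},{"delta_pos": [-60,0,100],"yaw": -0.42,"jaw": 1},{"delta_pos": [-60,0,100],"yaw": -0.56,"jaw": 1},{"delta_pos": [-60,0,100],"yaw": -0.7,"jaw": 1},{"delta_pos": [-60,0,100],"yaw": -0.84,"jaw": 1},{"delta_pos": [-60,0,100],"yaw": -0.98,"jaw": 1},{"delta_pos": [-60,0,100],"yaw": -1.12,"jaw": 1},{"delta_pos": [-60,0,100],"yaw": -1.26,"jaw": 1},{"delta_pos": [-60,0,100],"yaw": -1.4,"jaw": 1},{"delta_pos": [-60,0,100],"yaw": -1.56,"jaw": 1},{"delta_pos": [-60,0,100],"yaw": -1.56,"jaw": 1}]}}

```text
t: 13.85
eef_pos: [0.5334, 0.1767, 0.277]
tcp_rot: [180.0, 0.0, -0.0]
force: [0.9, 0.1, 0.2]
width: 1.003
```

```bash
python3 snap.py w11; python3 -c "
import cv2
im=cv2.imread('pics/w11.png')
cv2.imwrite('pics/w11a.png',cv2.resize(im[0:270,130:500],None,fx=2.15,fy=2.15,interpolation=cv2.INTER_CUBIC))
"
```

```text
t 13.85 pos [533.4 176.7 277. ] rot [ 1.7999e+02  4.0000e-02 -2.0000e-02] F [0.9 0.1 0.2] T [ 0.04 -0.05  0.02] w 1.003
j [ 11.2   2.8  98.2  -0.   79.  101.2]
```

View pics/w11a.png

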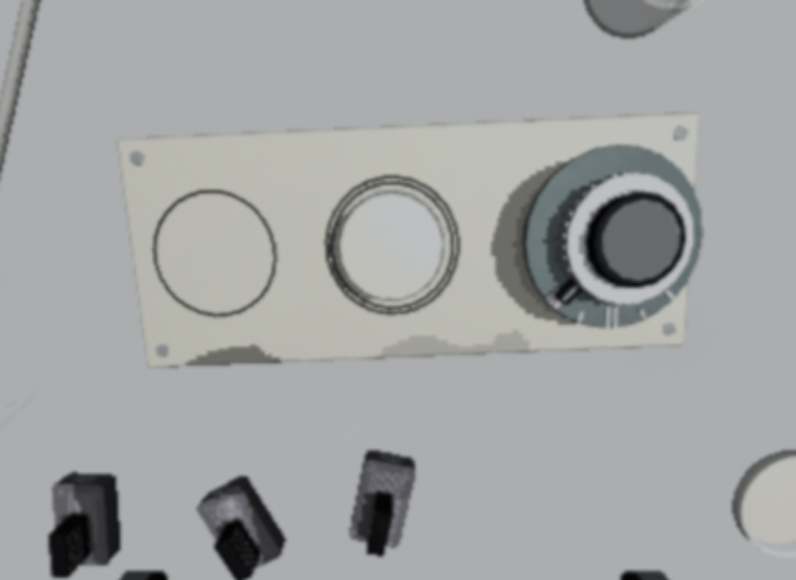

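```bash
python3 - <<'E'
from fit import *
P=ld("w11"); f=lambda u,v,z:np.round(ray(P,u/2.15+130,v/2.15,z)*1000,1)
print("lid",f(390,246,.052),"ring",f(392.5,245,.006),"park",f(215,253,.006))
im=cv2.imread("pics/w11.png")
cs=[(120,140),(697,114),(683,344),(149,367),(392.5,245),(215,253)]
x,r=fit(P,[(a/2.15+130,b/2.15) for a,b in cs],[(.06,.15,.006),(.06,-.15,.006),(-.06,-.15,.006),(-.06,.15,.006),(0,.01,.006),(0,.105,.006)],[.6,.17,0]);print(x,np.round(r,1).tolist())
for g in [(.441,.356,-.05),(.438,.265,.48),(.454,.182,-.2)]: print(fitcas(P,im,g))
cv2.imwrite("pics/w11b.png",cv2.resize(im[70:160,270:360],None,fx=6,fy=6,interpolation=cv2.INTER_CUBIC))
E
```

```text
lid [597.4 177.1  52. ] ring [596.9 175.9   6. ] park [592.7 272.    6. ]
[0.59662374 0.16601295 0.04237891] [[-0.8, -0.7], [0.3, -0.7], [-0.5, 0.4], [0.1, -0.0], [-0.1, 0.7], [1.0, 0.5]]
(array([ 0.44071878,  0.35689821, -0.05240419]), np.float64(19.254225059423582), np.float32(1463.0))
(array([0.4370595 , 0.26531563, 0.48289133]), np.float64(11.647234729464468), np.float32(1315.0))
(array([ 0.45369139,  0.18227537, -0.20431118]), np.float64(7.195954262776526), np.float32(1174.0))
```

View pics/w11b.png

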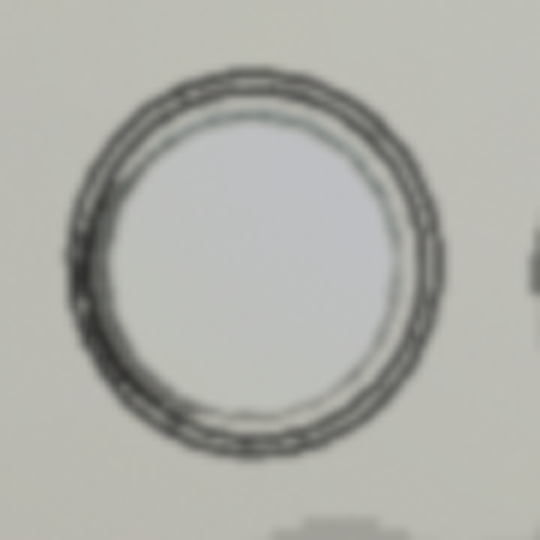

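Lug on the white square (shut) and jar centred in the double ring within ~1.5 mm. Now the first cassette, the right-most one.

Emit:
{"method": "send_rows", "body": {"targets": [{"delta_pos": [-30,3,-40],"yaw": -0.1,"jaw": 0.5},{"delta_pos": [-60,6,-80],"yaw": -0.2,"jaw": 0.5},{"delta_pos": [-84.6,6.6,-120],"yaw": -0.204,"jaw": 0.5},{"delta_pos": [-84.6,6.6,-160],"yaw": -0.204,"jaw": 0.5},{"delta_pos": [-84.6,6.6,-180],"yaw": -0.204,"jaw": 0.5},{"delta_pos": [-84.6,6.6,-180],"yaw": -0.204,"jaw": 0.5},{"delta_pos": [-84.6,6.6,-180],"yaw": -0.204,"jaw": 0.5},{"delta_pos": [-84.6,6.6,-180],"yaw": -0.204,"jaw": 0.5}]}}

```text
t: 14.7
eef_pos: [0.4511, 0.1837, 0.0993]
tcp_rot: [-179.9, -0.2, -11.7]
force: [-0.0, -0.3, 0.5]
width: 0.498
```

```bash
python3 snap.py w12; python3 - <<'E'
from fit import *
h=np.array([.4736,-.2847]);a=-.0978
R=np.array([[np.cos(a),-np.sin(a)],[np.sin(a),np.cos(a)]])
for y in (-.1,-.05,0,.05,.1):
    print(y,"front tab",np.round((h+R@[-.055-.005,y])*1000,1),"home tab",np.round((h+R@[.028-.005,y])*1000,1))
print(R)
E
```

```text
t 14.7 pos [451.1 183.7  99.3] rot [-179.9    -0.2   -11.65] F [-0.  -0.3  0.5] T [ 0.   -0.01 -0.06] w 0.498
j [ 13.9   4.7 116.8   0.   58.3 115.5]
-0.1 front tab [ 404.1 -378.4] home tab [ 486.7 -386.5]
-0.05 front tab [ 409.  -328.6] home tab [ 491.6 -336.7]
0 front tab [ 413.9 -278.8] home tab [ 496.5 -286.9]
0.05 front tab [ 418.8 -229.1] home tab [ 501.4 -237.2]
0.1 front tab [ 423.7 -179.3] home tab [ 506.3 -187.4]
[[ 0.99522139  0.09764417]
 [-0.09764417  0.99522139]]
```

View pics/w12.png

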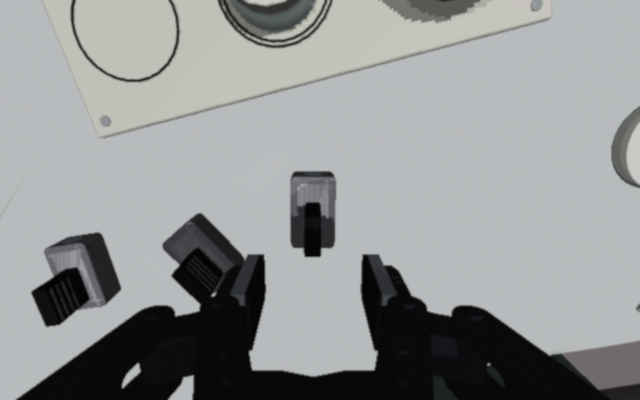

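The tab is centred between the fingers and aligned (312,230). Descend, grip, lift a little.

Emit:
{"method": "send_rows", "body": {"targets": [{"delta_pos": [0,0,-35],"yaw": 0,"jaw": 0.5},{"delta_pos": [0,0,-65],"yaw": 0,"jaw": 0.5},{"delta_pos": [0,0,-72],"yaw": 0,"jaw": 0.5},{"delta_pos": [0,0,-72],"yaw": 0,"jaw": 0.5},{"delta_pos": [0,0,-72],"yaw": 0,"jaw": 0.3},{"delta_pos": [0,0,-72],"yaw": 0,"jaw": 0.2},{"delta_pos": [0,0,-72],"yaw": 0,"jaw": 0},{"delta_pos": [0,0,-72],"yaw": 0,"jaw": 0},{"delta_pos": [0,0,-72],"yaw": 0,"jaw": 0},{"delta_pos": [0,0,-72],"yaw": 0,"jaw": 0},{"delta_pos": [0,0,-72],"yaw": 0,"jaw": 0}], "squeeze": 50}}

```text
t: 15.85
eef_pos: [0.4508, 0.1837, 0.027]
tcp_rot: [-179.9, -0.2, -11.7]
force: [-0.6, 0.0, 6.9]
width: 0.106
```

```bash
python3 snap.py w13
```

```text
t 15.85 pos [450.8 183.7  27. ] rot [-1.7992e+02 -1.7000e-01 -1.1690e+01] F [-0.6  0.   6.9] T [-0.02  0.16  0.  ] w 0.106
j [ 13.9  12.1 118.2  -0.   49.5 115.6]
```

View pics/w13.png

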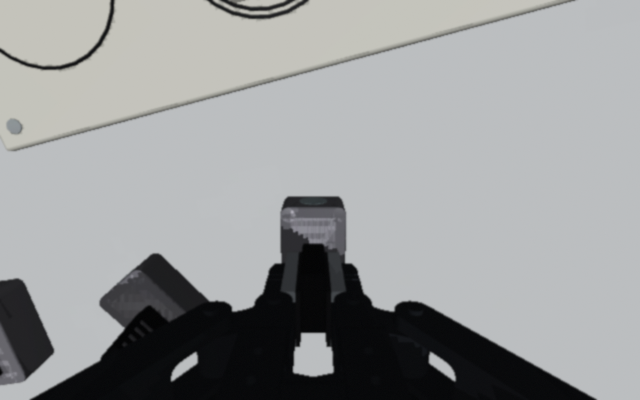

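Gripped (width 0.106 ≈ tab 10 mm). Lift and carry toward slot 4.

Emit:
{"method": "send_rows", "body": {"targets": [{"delta_pos": [0,0,25],"yaw": 0,"jaw": 0},{"delta_pos": [0,-10,55],"yaw": 0.02,"jaw": 0},{"delta_pos": [-3,-45,63],"yaw": 0.04,"jaw": 0},{"delta_pos": [-6,-85,63],"yaw": 0.06,"jaw": 0},{"delta_pos": [-9,-125,63],"yaw": 0.08,"jaw": 0},{"delta_pos": [-12,-165,63],"yaw": 0.106,"jaw": 0},{"delta_pos": [-15,-205,63],"yaw": 0.106,"jaw": 0},{"delta_pos": [-18,-245,63],"yaw": 0.106,"jaw": 0},{"delta_pos": [-21,-285,63],"yaw": 0.106,"jaw": 0},{"delta_pos": [-24,-325,63],"yaw": 0.106,"jaw": 0},{"delta_pos": [-27,-350,63],"yaw": 0.106,"jaw": 0},{"delta_pos": [-27,-363,63],"yaw": 0.106,"jaw": 0}]}}

```text
t: 17.1
eef_pos: [0.4218, -0.1818, 0.0885]
tcp_rot: [180.0, -0.0, -5.8]
force: [0.1, -0.1, 0.2]
width: 0.108
```

Emit:
{"method": "send_rows", "body": {"targets": [{"delta_pos": [0,0,0],"yaw": 0,"jaw": 0},{"delta_pos": [0,0,0],"yaw": 0,"jaw": 0},{"delta_pos": [0,0,-20],"yaw": 0,"jaw": 0},{"delta_pos": [0,0,-35],"yaw": 0,"jaw": 0},{"delta_pos": [0,0,-45],"yaw": 0,"jaw": 0},{"delta_pos": [0,0,-45],"yaw": 0,"jaw": 0},{"delta_pos": [0,0,-45],"yaw": 0,"jaw": 0}]}}

```text
t: 17.8
eef_pos: [0.4223, -0.1791, 0.0433]
tcp_rot: [-180.0, 0.0, -5.6]
force: [0.2, 0.3, -1.1]
width: 0.109
```

```bash
python3 snap.py w14
```

```text
t 17.8 pos [ 422.3 -179.1   43.3] rot [-1.7998e+02  1.0000e-02 -5.5600e+00] F [ 0.2  0.3 -1.1] T [ 0.01  0.01 -0.02] w 0.109
j [-31.8   7.2 121.6   0.   51.2  63.8]
```

View pics/w14.png

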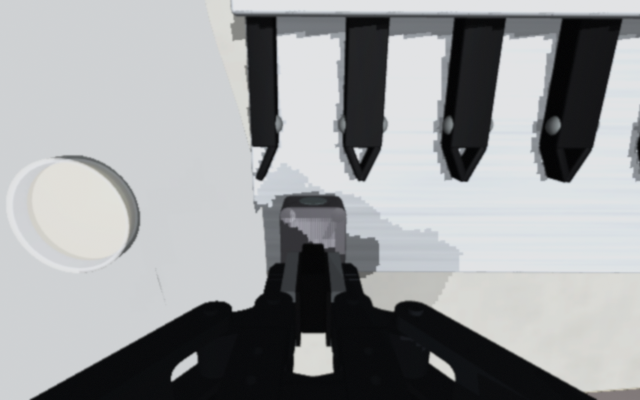

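Front at (313,197), channel 4 middle ≈ (310,125): aligned within ~1.5 mm. Lower onto the floor and enter the mouth.

Emit:
{"method": "send_rows", "body": {"targets": [{"delta_pos": [0,1,-5],"yaw": 0,"jaw": 0},{"delta_pos": [0,1,-10],"yaw": 0,"jaw": 0},{"delta_pos": [0,1,-10],"yaw": 0,"jaw": 0},{"delta_pos": [8,0.2,-10],"yaw": 0,"jaw": 0},{"delta_pos": [16,-0.6,-10],"yaw": 0,"jaw": 0},{"delta_pos": [24,-1.4,-10],"yaw": 0,"jaw": 0},{"delta_pos": [32,-2.1,-10],"yaw": 0,"jaw": 0},{"delta_pos": [40,-2.9,-10],"yaw": 0,"jaw": 0},{"delta_pos": [40,-2.9,-10],"yaw": 0,"jaw": 0},{"delta_pos": [40,-2.9,-10],"yaw": 0,"jaw": 0}]}}

```text
t: 18.85
eef_pos: [0.4632, -0.1827, 0.0334]
tcp_rot: [180.0, -0.1, -5.6]
force: [1.1, 1.1, -0.8]
width: 0.108
```

```bash
python3 snap.py w15
```

```text
t 18.85 pos [ 463.2 -182.7   33.4] rot [ 1.80e+02 -1.10e-01 -5.63e+00] F [ 1.1  1.1 -0.8] T [ 0.2  -0.19  0.  ] w 0.108
j [-2.960e+01  1.260e+01  1.166e+02  1.000e-01  5.070e+01  6.600e+01]
```

View pics/w15.png

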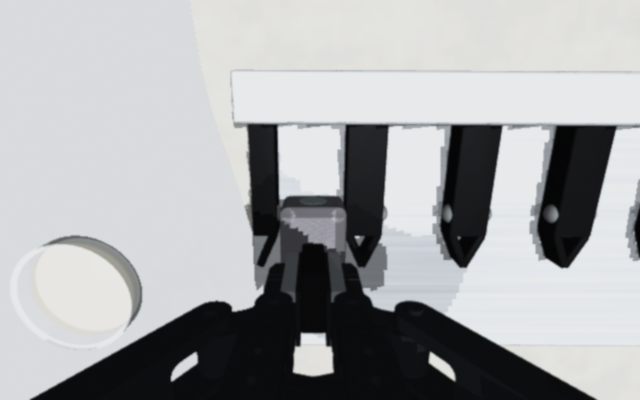

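The cassette's front is in channel 4 at the balls (314,205), with small forces. Push on.

Emit:
{"method": "send_rows", "body": {"targets": [{"delta_pos": [6,-0.6,0],"yaw": 0,"jaw": 0},{"delta_pos": [12,-1.2,0],"yaw": 0,"jaw": 0},{"delta_pos": [18,-1.8,0],"yaw": 0,"jaw": 0},{"delta_pos": [24,-2.4,0],"yaw": 0,"jaw": 0},{"delta_pos": [30,-2.9,0],"yaw": 0,"jaw": 0},{"delta_pos": [36,-3.5,0],"yaw": 0,"jaw": 0},{"delta_pos": [40,-3.9,0],"yaw": 0,"jaw": 0},{"delta_pos": [43,-4.2,0],"yaw": 0,"jaw": 0},{"delta_pos": [45,-4.4,0],"yaw": 0,"jaw": 0},{"delta_pos": [45,-4.4,0],"yaw": 0,"jaw": 0},{"delta_pos": [45,-4.4,0],"yaw": 0,"jaw": 0}]}}

```text
t: 20.0
eef_pos: [0.507, -0.1868, 0.0332]
tcp_rot: [-180.0, 0.0, -5.6]
force: [-2.3, 2.6, 3.0]
width: 0.104
```

```bash
python3 snap.py w16
```

```text
t 20.0 pos [ 507.  -186.8   33.2] rot [-1.7997e+02  1.0000e-02 -5.6400e+00] F [-2.3  2.6  3. ] T [ 0.4   0.26 -0.14] w 0.104
j [-27.7  17.1 110.8   0.   52.1  67.9]
```

View pics/w16.png

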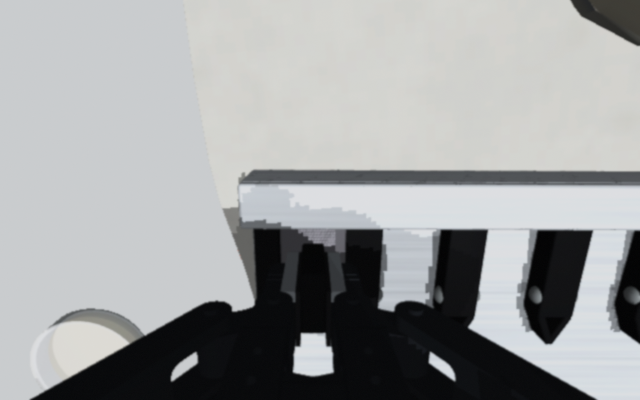

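Emit:
{"method": "send_rows", "body": {"targets": [{"delta_pos": [1,-0.1,0],"yaw": 0,"jaw": 0},{"delta_pos": [2,-0.2,0],"yaw": 0,"jaw": 0},{"delta_pos": [3,-0.3,0],"yaw": 0,"jaw": 0},{"delta_pos": [4,-0.4,0],"yaw": 0,"jaw": 0},{"delta_pos": [4,-0.4,0],"yaw": 0,"jaw": 0}]}}

```text
t: 20.55
eef_pos: [0.5071, -0.1868, 0.0333]
tcp_rot: [-179.9, 0.6, -5.6]
force: [-13.8, 2.6, 13.4]
width: 0.106
```

At the back stop (no further travel, −14 N). Unload, open, lift.

Emit:
{"method": "send_rows", "body": {"targets": [{"delta_pos": [-3,0.3,0],"yaw": 0,"jaw": 0},{"delta_pos": [-3,0.3,0],"yaw": 0,"jaw": 0.35},{"delta_pos": [-3,0.3,0],"yaw": 0,"jaw": 0.35},{"delta_pos": [-3,0.3,0],"yaw": 0,"jaw": 0.35},{"delta_pos": [-3,0.3,30],"yaw": 0,"jaw": 0.4},{"delta_pos": [-20,10,70],"yaw": 0,"jaw": 0.5},{"delta_pos": [-50,30,110],"yaw": 0,"jaw": 0.5},{"delta_pos": [-60,60,150],"yaw": 0.03,"jaw": 0.5},{"delta_pos": [-60,60,180],"yaw": 0.06,"jaw": 0.5},{"delta_pos": [-60,60,200],"yaw": 0.1,"jaw": 0.5},{"delta_pos": [-60,60,200],"yaw": 0.1,"jaw": 0.5},{"delta_pos": [-60,60,200],"yaw": 0.1,"jaw": 0.5}]}}

```text
t: 21.75
eef_pos: [0.4514, -0.1277, 0.2331]
tcp_rot: [180.0, -0.0, 0.1]
force: [-0.2, 0.5, -1.6]
width: 0.498
```

```bash
python3 snap.py w17
```

```text
t 21.75 pos [ 451.4 -127.7  233.1] rot [ 1.7997e+02 -5.0000e-02  5.0000e-02] F [-0.2  0.5 -1.6] T [ 0.05 -0.02 -0.01] w 0.498
j [-24.4  -7.3 112.7  -0.   74.5  65.6]
```

View pics/w17.png

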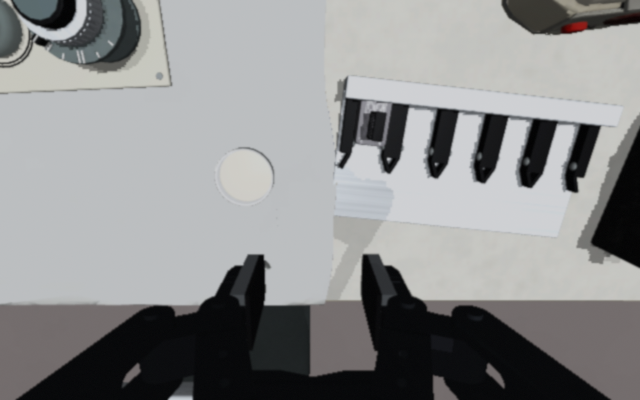

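Cassette sits in channel 4 against the lip (373,122). On to the next, with a view first.

Emit:
{"method": "send_rows", "body": {"targets": [{"delta_pos": [20,50,20],"yaw": 0,"jaw": 0.5},{"delta_pos": [40,387,20],"yaw": 0,"jaw": 0.5},{"delta_pos": [40,387,20],"yaw": 0,"jaw": 0.5},{"delta_pos": [40,387,20],"yaw": 0,"jaw": 0.5},{"delta_pos": [40,387,20],"yaw": 0,"jaw": 0.5},{"delta_pos": [40,387,20],"yaw": 0,"jaw": 0.5},{"delta_pos": [40,387,20],"yaw": 0,"jaw": 0.5},{"delta_pos": [40,387,20],"yaw": 0,"jaw": 0.5},{"delta_pos": [40,387,20],"yaw": 0,"jaw": 0.5},{"delta_pos": [40,387,20],"yaw": 0,"jaw": 0.5},{"delta_pos": [40,387,20],"yaw": 0,"jaw": 0.5}]}}

```text
t: 22.9
eef_pos: [0.4905, 0.2583, 0.2513]
tcp_rot: [179.9, 0.2, 0.0]
force: [-0.6, 0.7, 0.6]
width: 0.496
```

```bash
python3 snap.py w18; python3 - <<'E'
from fit import *
im=cv2.imread("pics/w17.png")[70:200,330:460]
cv2.imwrite("pics/w17c.png",cv2.resize(im,None,fx=4,fy=4,interpolation=cv2.INTER_CUBIC))
P=ld("w17");print("slot4",fitcas.__name__)
P=ld("w18"); im=cv2.imread("pics/w18.png")
for g in [(.441,.356,-.05),(.438,.265,.48)]: print(fitcas(P,im,g))
E
```

```text
t 22.9 pos [490.5 258.3 251.3] rot [1.799e+02 1.800e-01 5.000e-02] F [-0.6  0.7  0.6] T [0.03 0.02 0.02] w 0.496
j [ 20.5   3.  100.8  -0.   76.4 110.5]
slot4 fitcas
(array([ 0.44137428,  0.35580768, -0.03211101]), np.float64(14.227070149904065), np.float32(1489.0))
(array([0.43778427, 0.26437113, 0.48938147]), np.float64(5.855495139423689), np.float32(1405.0))
```

View pics/w17c.png

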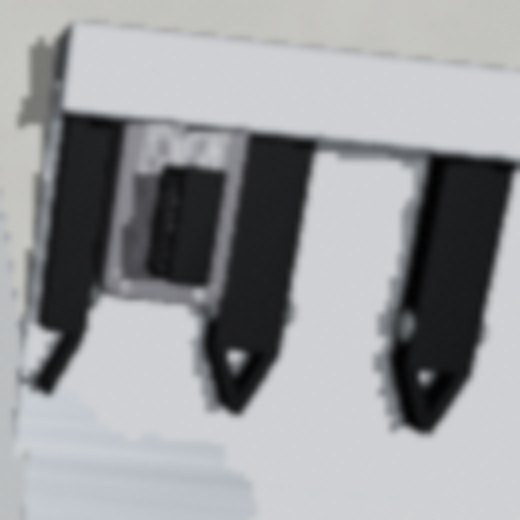

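View pics/w18.png

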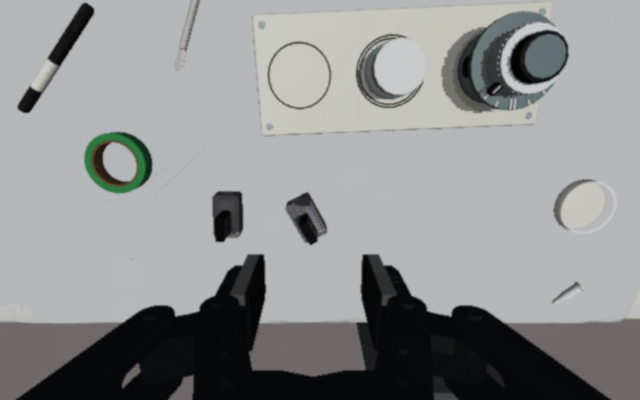

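Emit:
{"method": "send_rows", "body": {"targets": [{"delta_pos": [-30,2,-45],"yaw": 0.14,"jaw": 0.5},{"delta_pos": [-57.4,4.2,-90],"yaw": 0.28,"jaw": 0.5},{"delta_pos": [-57.4,4.2,-130],"yaw": 0.42,"jaw": 0.5},{"delta_pos": [-57.4,4.2,-160],"yaw": 0.485,"jaw": 0.5},{"delta_pos": [-57.4,4.2,-170],"yaw": 0.485,"jaw": 0.5},{"delta_pos": [-57.4,4.2,-170],"yaw": 0.485,"jaw": 0.5},{"delta_pos": [-57.4,4.2,-170],"yaw": 0.485,"jaw": 0.5},{"delta_pos": [-57.4,4.2,-170],"yaw": 0.485,"jaw": 0.5}]}}

```text
t: 23.75
eef_pos: [0.4361, 0.2643, 0.0858]
tcp_rot: [180.0, -0.3, 27.8]
force: [0.2, -0.3, 0.6]
width: 0.498
```

```bash
python3 snap.py w19
```

```text
t 23.75 pos [436.1 264.3  85.8] rot [179.98  -0.28  27.82] F [ 0.2 -0.3  0.6] T [-0.02  0.    0.01] w 0.498
j [ 23.3   8.6 114.2  -0.   56.9  85.5]
```

View pics/w19.png

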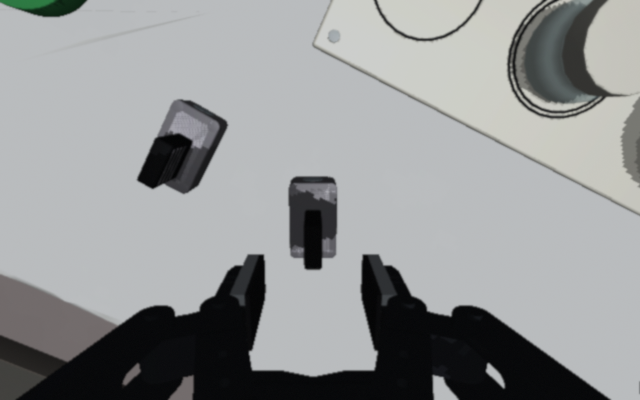

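Aligned with the tab at (313,240). Descend and grip.

Emit:
{"method": "send_rows", "body": {"targets": [{"delta_pos": [0,0,-30],"yaw": 0,"jaw": 0.5},{"delta_pos": [0,0,-50],"yaw": 0,"jaw": 0.5},{"delta_pos": [0,0,-57],"yaw": 0,"jaw": 0.5},{"delta_pos": [0,0,-57],"yaw": 0,"jaw": 0.5},{"delta_pos": [0,0,-57],"yaw": 0,"jaw": 0.3},{"delta_pos": [0,0,-57],"yaw": 0,"jaw": 0.2},{"delta_pos": [0,0,-57],"yaw": 0,"jaw": 0},{"delta_pos": [0,0,-57],"yaw": 0,"jaw": 0},{"delta_pos": [0,0,-57],"yaw": 0,"jaw": 0},{"delta_pos": [0,0,-57],"yaw": 0,"jaw": 0},{"delta_pos": [0,0,-57],"yaw": 0,"jaw": 0}], "squeeze": 50}}

```text
t: 24.9
eef_pos: [0.435, 0.2643, 0.0277]
tcp_rot: [180.0, -0.1, 27.9]
force: [-0.4, -1.0, 7.3]
width: 0.105
```

Gripped. Carry to slot 3.

Emit:
{"method": "send_rows", "body": {"targets": [{"delta_pos": [0,0,30],"yaw": -0.05,"jaw": 0},{"delta_pos": [0,-20,62],"yaw": -0.1,"jaw": 0},{"delta_pos": [-2,-60,62],"yaw": -0.18,"jaw": 0},{"delta_pos": [-4,-105,62],"yaw": -0.26,"jaw": 0},{"delta_pos": [-6,-150,62],"yaw": -0.34,"jaw": 0},{"delta_pos": [-8,-195,62],"yaw": -0.42,"jaw": 0},{"delta_pos": [-10,-240,62],"yaw": -0.5,"jaw": 0},{"delta_pos": [-12,-285,62],"yaw": -0.56,"jaw": 0},{"delta_pos": [-14,-330,62],"yaw": -0.585,"jaw": 0},{"delta_pos": [-16,-375,62],"yaw": -0.585,"jaw": 0},{"delta_pos": [-17,-420,62],"yaw": -0.585,"jaw": 0},{"delta_pos": [-17.5,-460,62],"yaw": -0.585,"jaw": 0}]}}

```text
t: 26.1
eef_pos: [0.4155, -0.1982, 0.0882]
tcp_rot: [180.0, 0.0, -5.7]
force: [0.9, -0.4, -1.5]
width: 0.109
```

Emit:
{"method": "send_rows", "body": {"targets": [{"delta_pos": [0,-20,0],"yaw": 0,"jaw": 0},{"delta_pos": [0,-32.3,0],"yaw": 0,"jaw": 0},{"delta_pos": [0,-32.3,0],"yaw": 0,"jaw": 0},{"delta_pos": [0,-32.3,-20],"yaw": 0,"jaw": 0},{"delta_pos": [0,-32.3,-35],"yaw": 0,"jaw": 0},{"delta_pos": [0,-32.3,-46],"yaw": 0,"jaw": 0},{"delta_pos": [0,-32.3,-46],"yaw": 0,"jaw": 0},{"delta_pos": [0,-32.3,-46],"yaw": 0,"jaw": 0}]}}

```text
t: 26.9
eef_pos: [0.4162, -0.2278, 0.0422]
tcp_rot: [-180.0, 0.0, -5.6]
force: [-0.0, 0.3, -1.7]
width: 0.102
```

```bash
python3 snap.py w20
```

```text
t 26.9 pos [ 416.2 -227.8   42.2] rot [-1.7997e+02  3.0000e-02 -5.5700e+00] F [-0.   0.3 -1.7] T [0.   0.01 0.01] w 0.102
j [-37.2   9.2 119.5   0.   51.4  58.4]
```

View pics/w20.png

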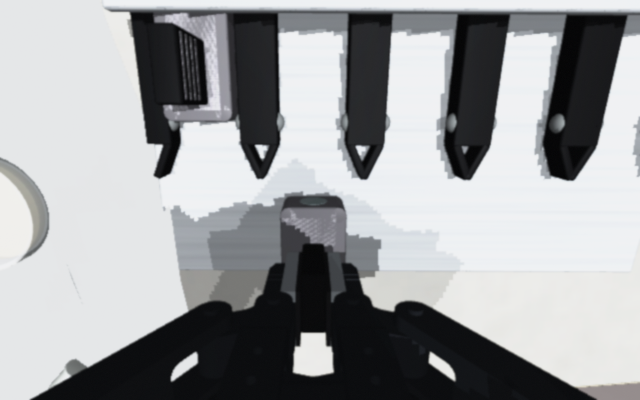

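Slot 4's cassette is home with a ball visible behind it (175,123). The new one is centred on channel 3 (312). Lower and push in.

Emit:
{"method": "send_rows", "body": {"targets": [{"delta_pos": [0,0,-5],"yaw": 0,"jaw": 0},{"delta_pos": [0,0,-9],"yaw": 0,"jaw": 0},{"delta_pos": [0,0,-9],"yaw": 0,"jaw": 0},{"delta_pos": [8,-0.8,-9],"yaw": 0,"jaw": 0},{"delta_pos": [16,-1.6,-9],"yaw": 0,"jaw": 0},{"delta_pos": [24,-2.4,-9],"yaw": 0,"jaw": 0},{"delta_pos": [32,-3.1,-9],"yaw": 0,"jaw": 0},{"delta_pos": [40,-3.9,-9],"yaw": 0,"jaw": 0},{"delta_pos": [40,-3.9,-9],"yaw": 0,"jaw": 0}]}}

```text
t: 27.85
eef_pos: [0.457, -0.2323, 0.0337]
tcp_rot: [-180.0, 0.0, -5.6]
force: [-2.1, 2.1, 7.2]
width: 0.106
```

Emit:
{"method": "send_rows", "body": {"targets": [{"delta_pos": [6,-0.6,0],"yaw": 0,"jaw": 0},{"delta_pos": [12,-1.2,0],"yaw": 0,"jaw": 0},{"delta_pos": [18,-1.8,0],"yaw": 0,"jaw": 0},{"delta_pos": [24,-2.4,0],"yaw": 0,"jaw": 0},{"delta_pos": [30,-2.9,0],"yaw": 0,"jaw": 0},{"delta_pos": [36,-3.5,0],"yaw": 0,"jaw": 0},{"delta_pos": [40,-3.9,0],"yaw": 0,"jaw": 0},{"delta_pos": [43,-4.2,0],"yaw": 0,"jaw": 0},{"delta_pos": [45,-4.4,0],"yaw": 0,"jaw": 0},{"delta_pos": [47,-4.6,0],"yaw": 0,"jaw": 0},{"delta_pos": [49,-4.8,0],"yaw": 0,"jaw": 0},{"delta_pos": [49,-4.8,0],"yaw": 0,"jaw": 0}]}}

```text
t: 29.05
eef_pos: [0.5023, -0.2364, 0.0338]
tcp_rot: [-179.9, 0.5, -5.6]
force: [-12.2, 2.8, 15.6]
width: 0.109
```

```bash
python3 snap.py w21
```

```text
t 29.05 pos [ 502.3 -236.4   33.8] rot [-179.89    0.51   -5.59] F [-12.2   2.8  15.6] T [ 0.34  1.76 -0.18] w 0.109
j [-32.4  18.8 108.4  -0.2  53.3  63.3]
```

View pics/w21.png

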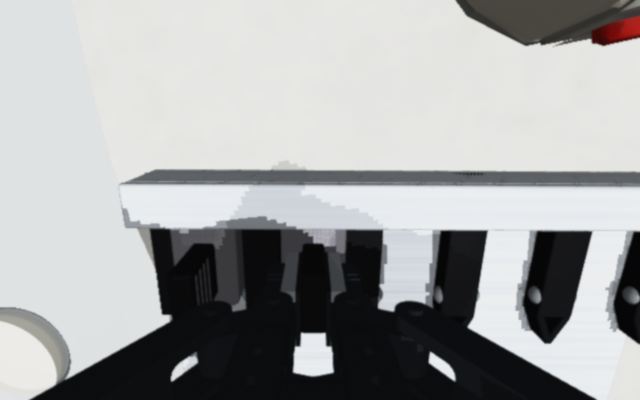

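Stopped at x=502.3, exactly slot 4's value less the slot shift, so it's home. Release and lift.

Emit:
{"method": "send_rows", "body": {"targets": [{"delta_pos": [-3,0.3,0],"yaw": 0,"jaw": 0},{"delta_pos": [-3,0.3,0],"yaw": 0,"jaw": 0.35},{"delta_pos": [-3,0.3,0],"yaw": 0,"jaw": 0.35},{"delta_pos": [-3,0.3,0],"yaw": 0,"jaw": 0.35},{"delta_pos": [-3,0.3,30],"yaw": 0,"jaw": 0.35},{"delta_pos": [-10,10,75],"yaw": 0,"jaw": 0.5},{"delta_pos": [-30,40,110],"yaw": 0.03,"jaw": 0.5},{"delta_pos": [-30,80,150],"yaw": 0.06,"jaw": 0.5},{"delta_pos": [-30,120,190],"yaw": 0.1,"jaw": 0.5},{"delta_pos": [-30,160,215],"yaw": 0.1,"jaw": 0.5},{"delta_pos": [-30,200,215],"yaw": 0.1,"jaw": 0.5},{"delta_pos": [-30,250,215],"yaw": 0.1,"jaw": 0.5}]}}

```text
t: 30.3
eef_pos: [0.4768, 0.014, 0.251]
tcp_rot: [180.0, -0.3, 0.0]
force: [0.4, 0.2, -0.3]
width: 0.5
```

Emit:
{"method": "send_rows", "body": {"targets": [{"delta_pos": [10,340,0],"yaw": 0,"jaw": 0.5},{"delta_pos": [10,340,0],"yaw": 0,"jaw": 0.5},{"delta_pos": [10,340,0],"yaw": 0,"jaw": 0.5},{"delta_pos": [10,340,0],"yaw": 0,"jaw": 0.5},{"delta_pos": [10,340,0],"yaw": 0,"jaw": 0.5},{"delta_pos": [10,340,0],"yaw": 0,"jaw": 0.5},{"delta_pos": [10,340,0],"yaw": 0,"jaw": 0.5},{"delta_pos": [10,340,0],"yaw": 0,"jaw": 0.5},{"delta_pos": [10,340,0],"yaw": 0,"jaw": 0.5},{"delta_pos": [10,340,0],"yaw": 0,"jaw": 0.5}]}}

```text
t: 31.3
eef_pos: [0.4852, 0.3518, 0.2478]
tcp_rot: [179.9, 0.0, 0.1]
force: [-1.1, 0.6, 0.1]
width: 0.497
```

```bash
python3 snap.py w22; python3 - <<'E'
from fit import *
P=ld("w22"); im=cv2.imread("pics/w22.png")
print(fitcas(P,im,(.441,.356,-.05)))
E
```

```text
t 31.3 pos [485.2 351.8 247.8] rot [1.7994e+02 3.0000e-02 7.0000e-02] F [-1.1  0.6  0.1] T [ 0.01  0.04 -0.02] w 0.497
j [ 29.3   8.6  95.   -0.   76.4 119.2]
(array([ 0.44140198,  0.35456957, -0.03972263]), np.float64(8.085325651843172), np.float32(1368.0))
```

View pics/w22.png

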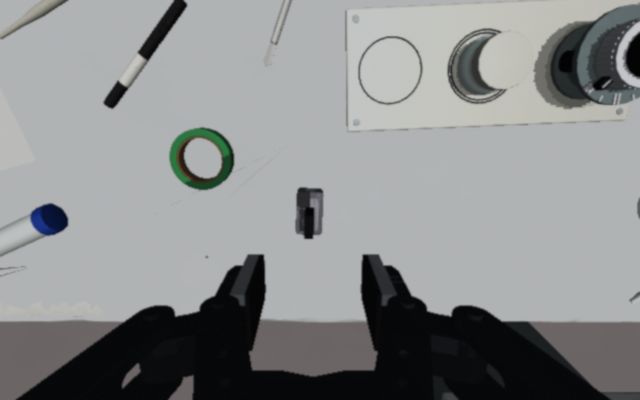

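Only the tab offset (309,222) matters; pose (0.441, 0.355, −0.04). Approach.

Emit:
{"method": "send_rows", "body": {"targets": [{"delta_pos": [-25,2,-45],"yaw": -0.02,"jaw": 0.5},{"delta_pos": [-47,3.2,-90],"yaw": -0.04,"jaw": 0.5},{"delta_pos": [-47,3.2,-130],"yaw": -0.04,"jaw": 0.5},{"delta_pos": [-47,3.2,-160],"yaw": -0.04,"jaw": 0.5},{"delta_pos": [-47,3.2,-165],"yaw": -0.04,"jaw": 0.5},{"delta_pos": [-47,3.2,-165],"yaw": -0.04,"jaw": 0.5},{"delta_pos": [-47,3.2,-165],"yaw": -0.04,"jaw": 0.5}]}}

```text
t: 32.05
eef_pos: [0.4402, 0.3563, 0.0856]
tcp_rot: [-179.9, -0.2, -2.3]
force: [0.2, -0.5, 0.8]
width: 0.498
```

```bash
python3 snap.py w23
```

```text
t 32.05 pos [440.2 356.3  85.6] rot [-179.87   -0.19   -2.25] F [ 0.2 -0.5  0.8] T [ 0.   -0.03 -0.01] w 0.498
j [ 31.9  14.9 106.5  -0.   58.3 124.1]
```

View pics/w23.png

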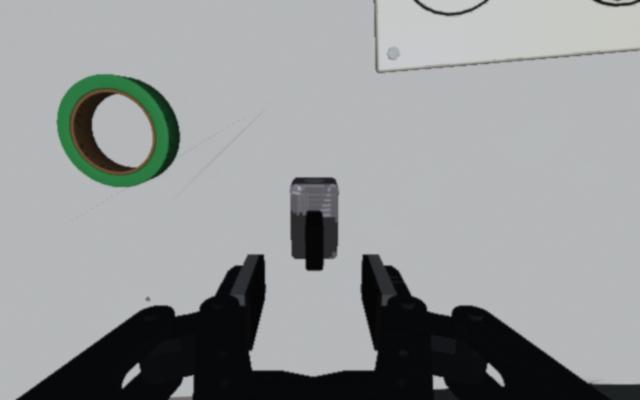

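Aligned like the last one (tab at (314,240)). Descend and grip.

Emit:
{"method": "send_rows", "body": {"targets": [{"delta_pos": [0,0,-30],"yaw": 0,"jaw": 0.5},{"delta_pos": [0,0,-50],"yaw": 0,"jaw": 0.5},{"delta_pos": [0,0,-57],"yaw": 0,"jaw": 0.5},{"delta_pos": [0,0,-57],"yaw": 0,"jaw": 0.5},{"delta_pos": [0,0,-57],"yaw": 0,"jaw": 0.3},{"delta_pos": [0,0,-57],"yaw": 0,"jaw": 0.2},{"delta_pos": [0,0,-57],"yaw": 0,"jaw": 0},{"delta_pos": [0,0,-57],"yaw": 0,"jaw": 0},{"delta_pos": [0,0,-57],"yaw": 0,"jaw": 0},{"delta_pos": [0,0,-57],"yaw": 0,"jaw": 0},{"delta_pos": [0,0,-57],"yaw": 0,"jaw": 0}], "squeeze": 50}}

```text
t: 33.2
eef_pos: [0.4394, 0.3566, 0.0278]
tcp_rot: [-179.9, -0.1, -2.2]
force: [-1.0, -0.2, 5.8]
width: 0.106
```

Emit:
{"method": "send_rows", "body": {"targets": [{"delta_pos": [0,0,30],"yaw": 0,"jaw": 0},{"delta_pos": [-1,-20,62],"yaw": 0,"jaw": 0},{"delta_pos": [-3,-65,62],"yaw": -0.02,"jaw": 0},{"delta_pos": [-5,-110,62],"yaw": -0.04,"jaw": 0},{"delta_pos": [-7,-155,62],"yaw": -0.059,"jaw": 0},{"delta_pos": [-9,-200,62],"yaw": -0.059,"jaw": 0},{"delta_pos": [-11,-245,62],"yaw": -0.059,"jaw": 0},{"delta_pos": [-13,-290,62],"yaw": -0.059,"jaw": 0},{"delta_pos": [-15,-335,62],"yaw": -0.059,"jaw": 0},{"delta_pos": [-17,-380,62],"yaw": -0.059,"jaw": 0},{"delta_pos": [-19,-425,62],"yaw": -0.059,"jaw": 0},{"delta_pos": [-21,-470,62],"yaw": -0.059,"jaw": 0}]}}

```text
t: 34.4
eef_pos: [0.4165, -0.1157, 0.0882]
tcp_rot: [-180.0, -0.0, -5.6]
force: [1.3, 0.4, -0.5]
width: 0.107
```

Emit:
{"method": "send_rows", "body": {"targets": [{"delta_pos": [-2,-45,0],"yaw": 0,"jaw": 0},{"delta_pos": [-4,-90,0],"yaw": 0,"jaw": 0},{"delta_pos": [-6,-130,0],"yaw": 0,"jaw": 0},{"delta_pos": [-7,-155,0],"yaw": 0,"jaw": 0},{"delta_pos": [-7,-164.2,0],"yaw": 0,"jaw": 0},{"delta_pos": [-7,-164.2,-20],"yaw": 0,"jaw": 0},{"delta_pos": [-7,-164.2,-35],"yaw": 0,"jaw": 0},{"delta_pos": [-7,-164.2,-46],"yaw": 0,"jaw": 0},{"delta_pos": [-7,-164.2,-46],"yaw": 0,"jaw": 0},{"delta_pos": [-7,-164.2,-46],"yaw": 0,"jaw": 0}]}}

```text
t: 35.4
eef_pos: [0.4102, -0.2776, 0.0422]
tcp_rot: [-180.0, 0.0, -5.5]
force: [-0.4, 0.7, -0.9]
width: 0.102
```

```bash
python3 snap.py w24
```

```text
t 35.4 pos [ 410.2 -277.6   42.2] rot [-1.7997e+02  3.0000e-02 -5.5300e+00] F [-0.4  0.7 -0.9] T [ 0.02 -0.    0.04] w 0.102
j [-42.2  11.5 116.7   0.   51.8  53.3]
```

View pics/w24.png

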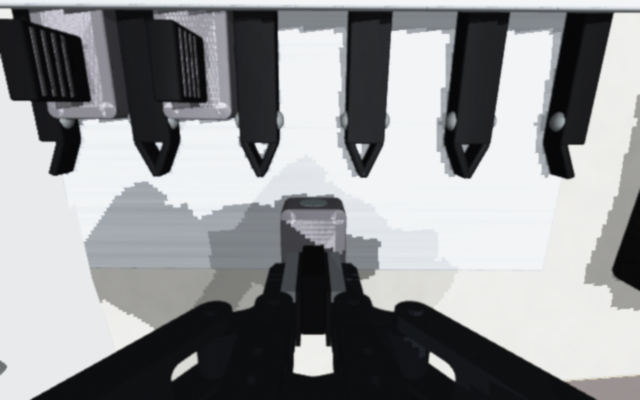

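Both earlier cassettes have balls showing behind them, at (67,122) and (174,122). The third is centred on channel 2 (312). Push it in.

Emit:
{"method": "send_rows", "body": {"targets": [{"delta_pos": [0,0,-5],"yaw": 0,"jaw": 0},{"delta_pos": [0,0,-9],"yaw": 0,"jaw": 0},{"delta_pos": [0,0,-9],"yaw": 0,"jaw": 0},{"delta_pos": [8,-0.8,-9],"yaw": 0,"jaw": 0},{"delta_pos": [16,-1.6,-9],"yaw": 0,"jaw": 0},{"delta_pos": [24,-2.4,-9],"yaw": 0,"jaw": 0},{"delta_pos": [32,-3.1,-9],"yaw": 0,"jaw": 0},{"delta_pos": [40,-3.9,-9],"yaw": 0,"jaw": 0},{"delta_pos": [40,-3.9,-9],"yaw": 0,"jaw": 0}]}}

```text
t: 36.35
eef_pos: [0.4507, -0.2819, 0.0338]
tcp_rot: [-180.0, 0.1, -5.5]
force: [-2.8, 1.5, 7.8]
width: 0.1
```

Emit:
{"method": "send_rows", "body": {"targets": [{"delta_pos": [6,-0.6,0],"yaw": 0,"jaw": 0},{"delta_pos": [12,-1.2,0],"yaw": 0,"jaw": 0},{"delta_pos": [18,-1.8,0],"yaw": 0,"jaw": 0},{"delta_pos": [24,-2.4,0],"yaw": 0,"jaw": 0},{"delta_pos": [30,-2.9,0],"yaw": 0,"jaw": 0},{"delta_pos": [36,-3.5,0],"yaw": 0,"jaw": 0},{"delta_pos": [40,-3.9,0],"yaw": 0,"jaw": 0},{"delta_pos": [43,-4.2,0],"yaw": 0,"jaw": 0},{"delta_pos": [45,-4.4,0],"yaw": 0,"jaw": 0},{"delta_pos": [47,-4.6,0],"yaw": 0,"jaw": 0},{"delta_pos": [49,-4.8,0],"yaw": 0,"jaw": 0},{"delta_pos": [49,-4.8,0],"yaw": 0,"jaw": 0}]}}

```text
t: 37.55
eef_pos: [0.4979, -0.2863, 0.0339]
tcp_rot: [-179.9, 0.3, -5.6]
force: [-7.8, 1.8, 11.0]
width: 0.103
```

```bash
python3 snap.py w25
```

```text
t 37.55 pos [ 497.9 -286.3   33.9] rot [-179.9     0.29   -5.55] F [-7.8  1.8 11. ] T [ 0.4   1.12 -0.16] w 0.103
j [-3.690e+01  2.060e+01  1.059e+02 -1.000e-01  5.380e+01  5.870e+01]
```

View pics/w25.png

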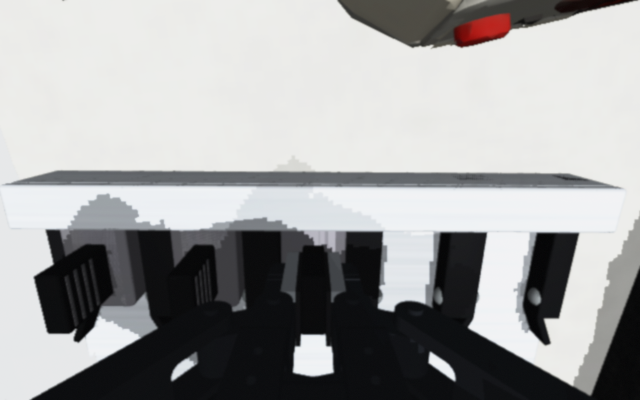

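x 497.9 vs expected 497.3, −8 N; press 3 mm more for certainty, then release.

Emit:
{"method": "send_rows", "body": {"targets": [{"delta_pos": [1.5,-0.1,0],"yaw": 0,"jaw": 0},{"delta_pos": [3,-0.3,0],"yaw": 0,"jaw": 0},{"delta_pos": [3,-0.3,0],"yaw": 0,"jaw": 0}]}}

```text
t: 37.9
eef_pos: [0.4981, -0.2863, 0.034]
tcp_rot: [-179.8, 0.7, -5.5]
force: [-16.0, 2.7, 17.2]
width: 0.103
```

Emit:
{"method": "send_rows", "body": {"targets": [{"delta_pos": [-5,0.5,0],"yaw": 0,"jaw": 0},{"delta_pos": [-5,0.5,0],"yaw": 0,"jaw": 0.35},{"delta_pos": [-5,0.5,0],"yaw": 0,"jaw": 0.35},{"delta_pos": [-5,0.5,0],"yaw": 0,"jaw": 0.35},{"delta_pos": [-5,0.5,30],"yaw": 0,"jaw": 0.35},{"delta_pos": [-30,10,75],"yaw": 0,"jaw": 0.5},{"delta_pos": [-70,30,110],"yaw": 0,"jaw": 0.5},{"delta_pos": [-85,50,110],"yaw": 0,"jaw": 0.5},{"delta_pos": [-85,50,110],"yaw": 0,"jaw": 0.5},{"delta_pos": [-85,50,110],"yaw": 0,"jaw": 0.5}]}}

```text
t: 38.9
eef_pos: [0.4174, -0.2372, 0.1434]
tcp_rot: [180.0, -0.1, -5.5]
force: [0.8, -1.1, 0.5]
width: 0.497
```

```bash
python3 snap.py w26; python3 - <<'E'
from fit import *
P=ld("w26")
print(proj(P,[.4736,-.2847,.006]))
im=cv2.imread("pics/w26.png")
cv2.imwrite("pics/w26c.png",cv2.resize(im[20:240,150:480],None,fx=2.4,fy=2.4,interpolation=cv2.INTER_CUBIC))
E
```

```text
t 38.9 pos [ 417.4 -237.2  143.4] rot [ 1.7996e+02 -6.0000e-02 -5.5400e+00] F [ 0.8 -1.1  0.5] T [-0.04 -0.02  0.02] w 0.497
j [-3.80e+01  1.00e-01  1.16e+02 -0.00e+00  6.38e+01  5.76e+01]
[364.23709369 121.74472914]
```

View pics/w26c.png

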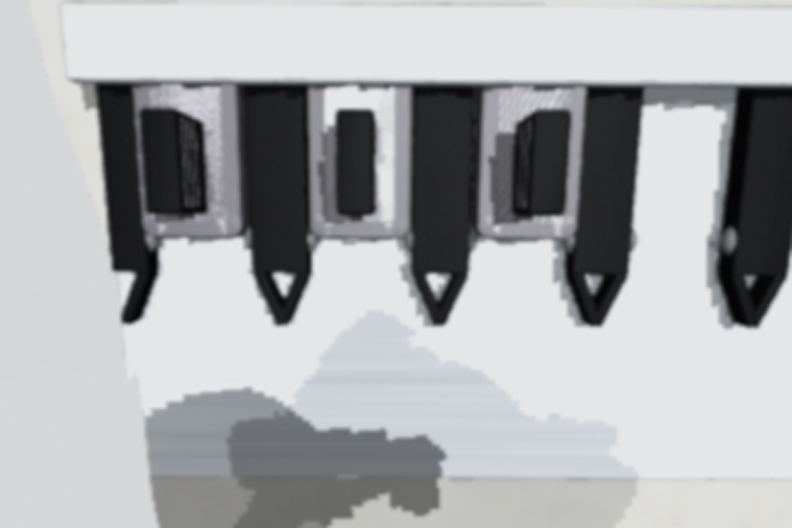

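All three are seated at the same depth under the lip with balls showing behind. Now to the head, looking on the way.

Emit:
{"method": "send_rows", "body": {"targets": [{"delta_pos": [0,0,45],"yaw": 0,"jaw": 0.9},{"delta_pos": [10,20,80],"yaw": -0.05,"jaw": 0.9},{"delta_pos": [30,60,80],"yaw": -0.1,"jaw": 0.9},{"delta_pos": [55,100,80],"yaw": -0.15,"jaw": 0.9},{"delta_pos": [80,140,80],"yaw": -0.2,"jaw": 0.9},{"delta_pos": [105,180,80],"yaw": -0.25,"jaw": 0.9},{"delta_pos": [130,220,80],"yaw": -0.3,"jaw": 0.9},{"delta_pos": [155,260,80],"yaw": -0.333,"jaw": 0.9},{"delta_pos": [184,300,60],"yaw": -0.333,"jaw": 0.9},{"delta_pos": [184,310,40],"yaw": -0.333,"jaw": 0.9},{"delta_pos": [184,310,40],"yaw": -0.333,"jaw": 0.9},{"delta_pos": [184,310,40],"yaw": -0.333,"jaw": 0.9}]}}

```text
t: 40.15
eef_pos: [0.601, 0.0725, 0.1817]
tcp_rot: [179.9, 0.1, -24.6]
force: [0.1, -0.8, 0.0]
width: 0.899
```

```bash
python3 snap.py w27; python3 - <<'E'
from h import *
im=eyes.capture("scene")[150:310,190:440]
cv2.imwrite("pics/s27.png",cv2.resize(im[:,:,::-1],None,fx=3,fy=3,interpolation=cv2.INTER_CUBIC))
E
```

```text
t 40.15 pos [601.   72.5 181.7] rot [ 1.7989e+02  1.5000e-01 -2.4610e+01] F [ 0.1 -0.8  0. ] T [-0.01 -0.   -0.04] w 0.899
j [  0.3  12.8  97.5  -0.   69.8 114.9]
```

View pics/w27.png

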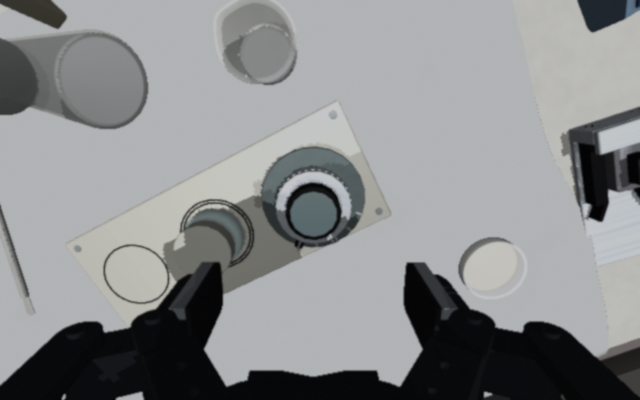

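View pics/s27.png

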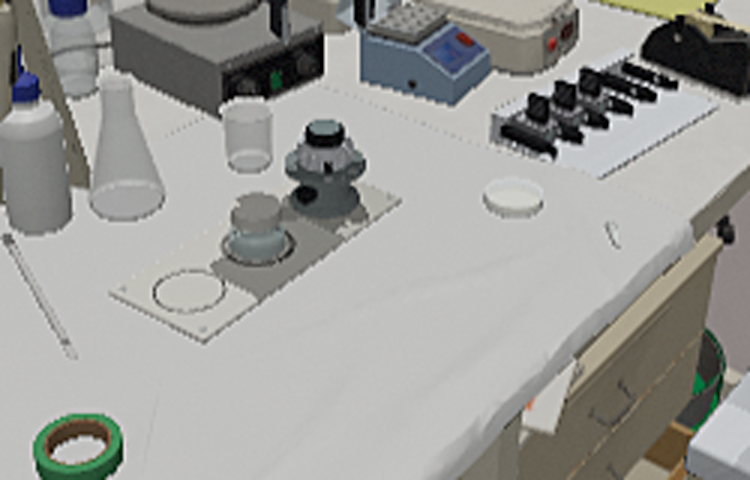

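No cassettes are left on the worktop and the jar stands in the double ring. Descend onto the collar: from z 181.7 to 57.5.

Emit:
{"method": "send_rows", "body": {"targets": [{"delta_pos": [0.4,0.5,-40],"yaw": 0,"jaw": 0.9},{"delta_pos": [0.4,0.5,-80],"yaw": 0,"jaw": 0.9},{"delta_pos": [0.4,0.5,-110],"yaw": 0,"jaw": 0.9},{"delta_pos": [0.4,0.5,-124],"yaw": 0,"jaw": 0.9},{"delta_pos": [0.4,0.5,-124],"yaw": 0,"jaw": 0.9},{"delta_pos": [0.4,0.5,-124],"yaw": 0,"jaw": 0.9},{"delta_pos": [0.4,0.5,-124],"yaw": 0,"jaw": 0.75},{"delta_pos": [0.4,0.5,-124],"yaw": 0,"jaw": 0.65},{"delta_pos": [0.4,0.5,-124],"yaw": 0,"jaw": 0.5},{"delta_pos": [0.4,0.5,-124],"yaw": 0,"jaw": 0.5},{"delta_pos": [0.4,0.5,-124],"yaw": 0,"jaw": 0.5},{"delta_pos": [0.4,0.5,-124],"yaw": 0,"jaw": 0.5}], "squeeze": 40}}

```text
t: 41.45
eef_pos: [0.603, 0.0713, 0.0626]
tcp_rot: [179.9, -0.2, -24.6]
force: [-2.4, -4.7, 7.1]
width: 0.637
```

Emit:
{"method": "send_rows", "body": {"targets": [{"delta_pos": [0,0,0],"yaw": 0.1,"jaw": 0.5},{"delta_pos": [0,0,0],"yaw": 0.22,"jaw": 0.5},{"delta_pos": [0,0,0],"yaw": 0.34,"jaw": 0.5},{"delta_pos": [0,0,0],"yaw": 0.46,"jaw": 0.5},{"delta_pos": [0,0,0],"yaw": 0.58,"jaw": 0.5},{"delta_pos": [0,0,0],"yaw": 0.7,"jaw": 0.5},{"delta_pos": [0,0,0],"yaw": 0.8,"jaw": 0.5},{"delta_pos": [0,0,0],"yaw": 0.81,"jaw": 0.5},{"delta_pos": [0,0,0],"yaw": 0.81,"jaw": 0.5},{"delta_pos": [0,0,0],"yaw": 0.81,"jaw": 0.5}]}}

```text
t: 42.45
eef_pos: [0.6031, 0.074, 0.0626]
tcp_rot: [180.0, -0.2, 21.8]
force: [-3.3, 1.6, 6.5]
width: 0.637
```

```bash
python3 snap.py w28; python3 - <<'E'
from h import *
im=eyes.capture("scene")[160:260,240:360]
cv2.imwrite("pics/s28.png",cv2.resize(im[:,:,::-1],None,fx=5,fy=5,interpolation=cv2.INTER_CUBIC))
E
```

```text
t 42.45 pos [603.1  74.   62.6] rot [179.98  -0.18  21.78] F [-3.3  1.6  6.5] T [0.14 0.4  0.07] w 0.637
j [4.000e-01 2.130e+01 1.012e+02 1.000e-01 5.740e+01 6.850e+01]
```

View pics/s28.png

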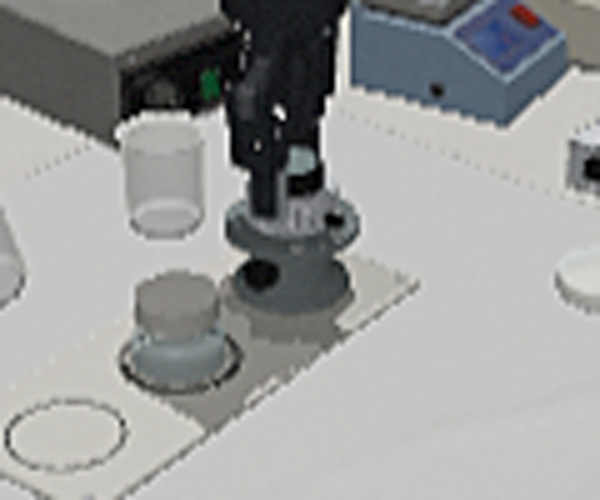

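The lug has moved to (330,218), toward −x. Release, lift and back off for a check.

Emit:
{"method": "send_rows", "body": {"targets": [{"delta_pos": [0,0,0],"yaw": 0,"jaw": 0.9},{"delta_pos": [0,0,0],"yaw": 0,"jaw": 0.9},{"delta_pos": [0,0,0],"yaw": 0,"jaw": 0.9},{"delta_pos": [0,0,40],"yaw": 0,"jaw": 0.9},{"delta_pos": [0,0,80],"yaw": 0,"jaw": 0.9},{"delta_pos": [0,0,120],"yaw": 0,"jaw": 0.9},{"delta_pos": [-30,20,160],"yaw": -0.1,"jaw": 0.9},{"delta_pos": [-60,50,190],"yaw": -0.2,"jaw": 0.9},{"delta_pos": [-70,70,200],"yaw": -0.3,"jaw": 0.9},{"delta_pos": [-70,70,200],"yaw": -0.38,"jaw": 0.9},{"delta_pos": [-70,70,200],"yaw": -0.38,"jaw": 0.9},{"delta_pos": [-70,70,200],"yaw": -0.38,"jaw": 0.9}]}}

```text
t: 43.75
eef_pos: [0.5315, 0.143, 0.2589]
tcp_rot: [180.0, 0.0, 0.1]
force: [0.2, 0.1, -0.7]
width: 0.894
```

```bash
python3 snap.py w29; python3 -c "
import cv2
im=cv2.imread('pics/w29.png')
cv2.imwrite('pics/w29a.png',cv2.resize(im[20:220,200:500],None,fx=2.6,fy=2.6,interpolation=cv2.INTER_CUBIC))
"
```

```text
t 43.75 pos [531.5 143.  258.9] rot [1.7998e+02 3.0000e-02 8.0000e-02] F [ 0.2  0.1 -0.7] T [-0.01 -0.02 -0.04] w 0.894
j [  7.8   2.1 100.9  -0.   77.   97.7]
```

View pics/w29a.png

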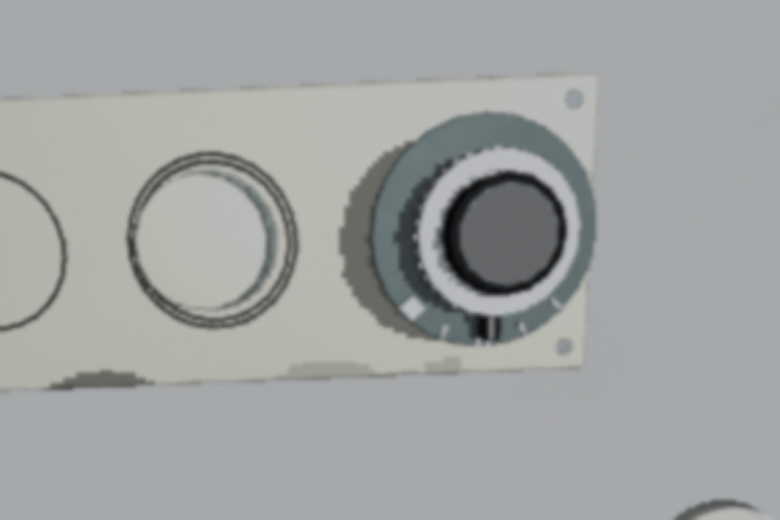

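```bash
python3 - <<'E'
from fit import *
P=ld("w29"); f=lambda u,v,z:np.round(ray(P,u/2.6+200,v/2.6+20,z)*1000,1)
print("lid",f(201,241,.052),"ring",f(213,240,.006))
h=np.array([.6012,.0722]);l=f(489,329,.068)[:2]/1000-h;print("lug",f(489,329,.068),"collar angle",np.arctan2(l[1],l[0])%(2*np.pi)-np.pi-.0415+.8)
s=st(); print(np.round(s["qd"],2))
E
```

```text
lid [597.4 176.8  52. ] ring [597.1 176.3   6. ]
lug [566.5  69.6  68. ] collar angle 0.8332882042089554
t 43.8 pos [531.5 142.8 258.6] rot [1.7998e+02 7.0000e-02 4.0000e-02] F [-0.1  0.7 -0.4] T [-0.03 -0.03 -0.05] w 0.901
j [  7.7   2.1 100.9  -0.   77.   97.7]
[-0.3   0.41  0.03  0.14 -0.03  0.4 ]
```

Jar within 1 mm, collar ≈0.8 on the double line, robot clear. Hand in.

```bash
python3 -c "
from station import job
print(job.job_done())"
```

```text
the job is handed in; nothing more can be done
None
```

I finished the photometer setup and handed it in at about 44 s on the robot clock. The hand-in reports no verdict, so what follows rests on my own checks.

- **Collar, shut stop:** I turned the collar from the 1.2 stop to shut. A picture showed the lug on the white square.
- **Jar:** I slid it along the plate from the single ring into the double ring. The last picture put its lid centre within about 1 mm of the ring centre.
- **Cassettes:** three were present, and I pushed them into channels 4, 3 and 2. Each stopped firmly at the back with 12–16 N. The last pictures of the holder showed them at equal depth, with the sprung balls visible behind them.
- **Collar, measuring stop:** I then turned it to the double line. The picture shows the lug on it. My measurement gave 0.83 rad, within its error of 0.80.
- **Rest of the scene:** I did not touch the petri dish or the tape roll. The gripper was open and clear of everything when I handed in.

**Disagreements:**
- The wrist camera's scale came out about 1.3 % off the known sizes, so I corrected for that.
- One close view of the jar disagreed by about 5 mm with two farther views. I used the farther ones and then corrected the jar by 3 mm against the drawn ring.
- No check failed, and I noticed neither a knocked cassette nor a slackened grip.

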